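# Hang the beam-height gauge on its hook

## Robot

A 6-joint arm with a two-finger parallel gripper is mounted at the origin on a cart in front of the work surface, level with it; the furniture and walls round the work are solid. World frame = base frame: x ahead of the robot, y to its left, z up, the work surface at z = 0. Lengths are in m, angles in rad, forces in N, time in s.
With the tool pointing down it reaches from about 0.325 to 0.925 m from the base axis. Payload 3.1 kg.
Tool frame: the origin (TCP) lies on the centre line of the jaws, within the pads' length; the fingertips stand 19 mm ahead of it and the grasp point (between the pads) is the TCP; z points along the fingers, y is the direction in which the jaws open and shut (so a half turn about z gives the same grasp; the last joint's range is limited). The gripper opens to 85 mm and grips with 20 to 120 N. Pads are 22 mm wide; open, the fingers measure 114 mm over their backs; the gripper's body (76 mm by 85 mm) begins 54 mm behind the grasp point. The pads swing forward as they close: fully open they stand 13 mm farther back than shut.
Start: joints at [-1.433, 0.217, 1.613, -0, 1.311, -0.112], TCP at [0.155, -0.606, 0.25] pointing down, gripper open.
Joint ranges: [-2.75, 2.75], [-0.78, 2.1], [0.31, 2.55], [-1.13, 4.27], [0.13, 2.63], [-2.58, 2.58]. Speed limits (rad/s): [2.79, 2.79, 3.14, 3.14, 3.14, 3.14].

## Interface

Orientations are given as a rotation vector (axis times angle).
In Python, from bench import sensors, viewer, bot gives the robot as it stands. The module is installed in compiled form; this text tells all that it offers.
- The arm moves only by the tool arm_command, never from a script. Its argument "commands" is a list of rows, each a list of 7 numbers: the shift along the world's x, y, z in cm, then the turn, a rotation vector about the world's x, y, z in degrees, then the finger opening in cm, from 0 to 8.54. In form: [[dx, dy, dz, wx, wy, wz, hand], ...]. A call has exactly 8 rows; each row is the pose to reach, as a shift and turn from the pose commanded when the call began; what a row does not reach only later rows make up. A row lasts 1/10 s, in which the tool goes at most 50 mm and 8.59 degrees, less where a joint would pass 70% of its speed; a pose out of reach is approached as far as the arm can. A call with a gripper value outside its range is refused whole. The fingers move at their own pace and stop on an object; "grip_force" is the grip in N (left out, the last holds). Time passes only in rows, so rows that repeat a pose let the fingers close, or fill a call up. It gives the time, the measured TCP pose, the force and the opening at its end, in the units of the state.
- sensors.get_state(): the state, without advancing time (a new reading comes with each control period).
- viewer.get_image(name): name is "scene" or "top" or "wrist"; returns (picture, depth): 480x640x3 uint8, red, green, blue; 480x640 float32, m along the optical axis (not along the pixel's ray), 0 where there is no reading.
- viewer.camera_params(name): a dict with "fx", "fy", "cx", "cy" (pixels), "R" (3x3) and "t" (3): a world point X has camera coordinates R X + t. Camera axes: x right, y down, z forward; pixel columns grow to the right and rows downward; lengths in m; the calibration is good to about 2 mm. A picture is of the moment at which its call begins: read the wrist's pose just before it. camera_params takes no time and is no camera call; for the wrist camera it gives the pose at the moment of the call.
- bot.job_done(): hands the job in, once; it reports no verdict.
The state is a dict: "time_s": time; "joint_pos": joint angles; "qd": joint speeds; "joint_torque": joint torques, N m; "eef_pos": TCP position; "orientation": TCP orientation; "wrist_force": force on the tool from outside, world axes, zero at the start; "moment": the same for the moment, N m; "width": finger opening in m.
Only numpy, scipy, OpenCV 4.12 (cv2) and the standard library are available. Lean on these libraries where they do the work, as an engineer would, in place of code of your own. Each camera call takes 0.05 s, during which the arm holds its last target.

## Task

Pick up the beam-height gauge and hang it on the hook of the stand by the slot in its plate, with the graduated face pointing outward, away from the stand's post. The clamp that carries the hook is not always at the same height, so feel for it gently (never pressing the gauge against the stand with more than 25 N), then slide the gauge back along the hook until its plate rests against the collar, and let go. Leave the lens tube, the post holder and the iris where they stand.

Things in the scene. Friction and masses are not known exactly. Their poses are not given: they have to be found in the camera images.
- gauge_center (a point): Centre of the beam-height gauge (loose, 0.17 to 0.29 kg): upright aluminium plate 44 mm wide (y), 8 mm thick (x) on a dark steel foot 36 (x) by 50 (y) by 10 mm; 120 mm high in all, this point half-way up, mid-thickness. z up; -x is the outward normal of the graduated face (white scale, black lines, lower half); the back is bare. It starts standing on the table, facing any way.
- gauge_slot (a point): Centre of the upright slot through the gauge's plate: 14 mm wide (y), 24 mm high, from 64 to 88 mm above the gauge's underside. The solid top 32 mm of the plate above it may be gripped across the 8 mm thickness or the 44 mm width. Hung, the gauge bears on the hook with the slot's upper end; under its weight it sticks, slide it part-lifted. Axes as gauge_center.
- hook_stand: Fixed stand, origin at the centre of the base's underside on the table; -x is outward, the way the hook points; z up. Grey base 140 (x) by 80 (y) by 12 mm; steel post 19 mm thick at x = +55 mm; on it a dark clamp block 34 x 32 x 24 mm, front at x = +40 mm, which carries the hook arm at y = 0. The clamp's height differs at each start and is in none of these poses.
- hook_seat (a point): Point of the stand (x = -24, y = 0, z = 158 mm of hook_stand, same axes) where the middle of the plate's thickness lies when the plate rests on the collar (20 mm across, front face at x = -20 mm). Its z is only the mean height of the arm's axis: the true axis is up to 20 mm lower or higher, NOT measured, rigid during the work; find it by feel or sight.
- hook_tip (a point): Point of the stand at x = -56, y = 0, z = 158 mm of hook_stand, same axes: foot of the hook's upturned tip at the mean height (true height as for hook_seat). The arm is a level round bar 8 mm thick from the clamp to here; the tip, 8 mm thick, rises to 14 mm above the arm's axis. Seen from its end the hook is 8 mm wide and spans 4 mm below to 14 mm above the axis.
- post_top (a point): Centre of the top of the stand's post, 200 mm above the table, at x = +55 mm, y = 0 of hook_stand. Axes as hook_stand.
- lens_tube: Bystander: loose black lens tube, 30 mm across, 45 mm high, standing; origin at the centre of its underside.
- post_holder: Bystander: loose black post holder with a side screw, 32 x 47 x 61 mm, standing; origin at the centre of its underside.
- iris_ring: Bystander: loose black iris ring on edge, 14 x 43 x 42 mm; origin at the centre of its underside.

How it is judged:
On the way:
1. the gauge has been lifted clear of the table (height (world z) of gauge_center above 0.09 m), for 0.2 s.
At the end, for the whole second after the job is handed in: The gauge hangs at rest on the hook by its slot, released, upright within 0.15 rad, its plate against the collar (within 4.5 mm along the arm) and square to the arm within 0.25 rad, graduated face outward (the post is behind its bare back) (x of gauge_slot in the frame of hook_stand between -0.0285 and -0.02 m and y of gauge_slot in the frame of hook_stand between -0.006 and 0.006 m and height (world z) of gauge_slot between 0.115 and 0.18 m and x of post_top in the frame of gauge_slot above 0.06 m and angle between gauge_center's own z axis and vertical below 0.15 rad and angle between the x axis of gauge_center and the x axis of hook_stand, either way round below 0.25 rad and contact force between gauge and hook_stand above 1 N and linear speed of gauge below 0.02 m/s); the robot touches nothing.
It fails at once if the gauge is pressed against the stand with more than 25 N (contact force between gauge and hook_stand above 25 N).
It fails at once if the lens tube is disturbed (moved more than 10 mm) (distance of lens_tube from where it was at the start of the episode above 0.01 m).
It fails at once if the post holder is disturbed (moved more than 10 mm) (distance of post_holder from where it was at the start of the episode above 0.01 m).
It fails at once if the iris is disturbed (moved more than 10 mm) (distance of iris_ring from where it was at the start of the episode above 0.01 m).
It also fails if it takes over 72 s, if anything falls off the work surface, if the arm or the gripper's body presses on something with over 40 N, if the wrist force passes 120 N, or if a joint passes its speed limit or range.

## Working session

There is one attempt and no reset: what is moved stays moved. The work goes in short steps, Python scripts to look and compute and a tool call to move; the robot and the scene stay as the last step left them, time stands still between calls to the robot, and variables do not carry over. Pictures are saved under pics/ and viewed, and the job is handed in when it is done.

Besides the shell and the picture viewer there is one more tool, called after "Emit:" by a JSON object that holds its "fn" and its "kwargs", one argument or row to a line. arm_command: Moves the arm, as the interface text tells. Its arguments: {"type":"object","properties":{"commands":{"type":"array"},"grip_force":{"type":"number"}},"required":["commands"]}

```bash
mkdir -p pics
cat > h.py <<'E'
import numpy as np, cv2
from bench import sensors, viewer, bot
def grab(name,tag):
    p=viewer.camera_params(name); im,d=viewer.get_image(name)
    cv2.imwrite(f'pics/{tag}.png',im[:,:,::-1]); np.savez(f'pics/{tag}.npz',im=im,d=d,**{k:np.array(p[k]) for k in p})
    return im,d,p
def load(tag):
    z=np.load(f'pics/{tag}.npz'); return z['im'],z['d'],{k:z[k] for k in ('fx','fy','cx','cy','R','t')}
def cloud(d,p):
    v,u=np.mgrid[0:480,0:640]
    c=np.stack([(u-p['cx'])/p['fx']*d,(v-p['cy'])/p['fy']*d,d],-1)
    return (c-p['t'])@p['R']
def proj(X,p):
    c=np.asarray(X)@np.array(p['R']).T+p['t']; return c[...,0]/c[...,2]*p['fx']+p['cx'],c[...,1]/c[...,2]*p['fy']+p['cy']
E
python3 - <<'E'
from h import *
for n in ('scene','top'):
    im,d,p=grab(n,n+'0'); print(n,-np.array(p['R']).T@p['t'],p['fx'],np.array(p['R'])[2])
s=sensors.get_state(); print({k:np.round(v,3) for k,v in s.items()})
E
```

```text
scene [-0.20080452  0.60051733  0.90508267] 554.1325289935957 [ 0.56973433 -0.5147687  -0.64063717]
top [ 0.37309685 -0.01008841  1.28111325] 507.4918623361451 [ 0.08125569 -0.00818026 -0.99665972]
{'time_s': np.float64(0.1), 'joint_pos': array([-1.433,  0.218,  1.615,  0.   ,  1.311, -0.112]), 'qd': array([ 0.   , -0.002, -0.004,  0.   , -0.   ,  0.001]), 'joint_torque': array([-1.0000e-03, -3.9808e+01, -3.0497e+01, -0.0000e+00,  4.0000e-03,
        0.0000e+00]), 'eef_pos': array([ 0.154, -0.605,  0.249]), 'orientation': array([-3.115, -0.391,  0.   ]), 'wrist_force': array([0.342, 0.126, 0.497]), 'moment': array([ 0.008, -0.012,  0.018]), 'width': np.float64(0.085)}
```

View pics/scene0.png

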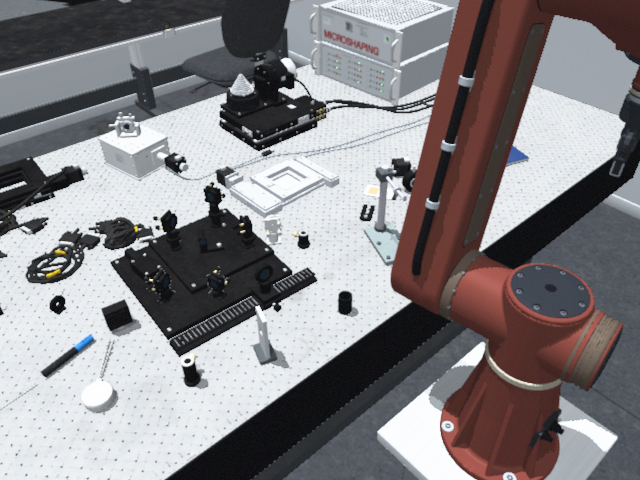

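View pics/top0.png

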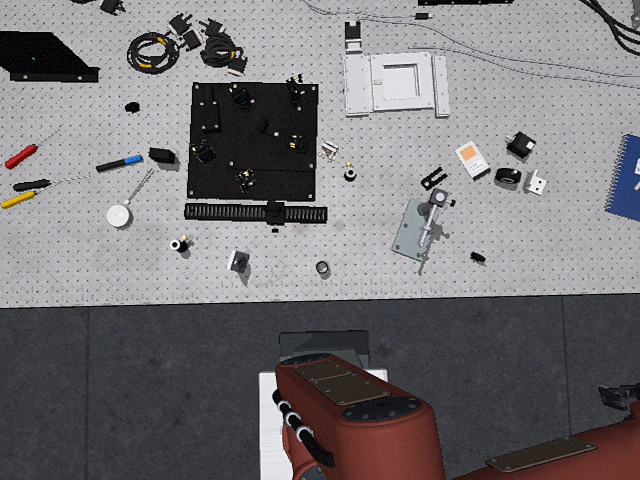

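The top view shows the gauge at (239,261), stand at (420,230), lens tube at (322,267), post holder at (180,243) and iris at (477,257). Next I measure them by depth.

Run:
```python
from h import *
im,d,p=load('top0'); P=cloud(d,p)
a=cv2.resize(im[180:300,150:300],None,fx=5,fy=5,interpolation=cv2.INTER_CUBIC)
b=cv2.resize(im[170:290,380:500],None,fx=5,fy=5,interpolation=cv2.INTER_CUBIC)
cv2.imwrite('pics/ca.png',a[:,:,::-1]);cv2.imwrite('pics/cb.png',b[:,:,::-1])
im2,d2,p2=load('scene0'); P2=cloud(d2,p2)
c=cv2.resize(im2[290:400,160:360],None,fx=4,fy=4,interpolation=cv2.INTER_CUBIC);cv2.imwrite('pics/cc.png',c[:,:,::-1])
c=cv2.resize(im2[140:280,330:450],None,fx=4,fy=4,interpolation=cv2.INTER_CUBIC);cv2.imwrite('pics/cd.png',c[:,:,::-1])
def obj(P,m,name):
    q=P[m]; print(name,len(q),q.min(0).round(3),q.max(0).round(3))
for n,(u0,u1,v0,v1) in dict(gauge=(222,262,238,282),stand=(385,462,180,280),iris=(465,492,245,270),lens=(310,335,255,282),holder=(163,197,230,258)).items():
    m=np.zeros(d.shape,bool);m[v0:v1,u0:u1]=1;m&=(P[...,2]>0.012)&(d>0);obj(P,m,n)
m=(P[...,2]<0.01)&(P[...,2]>-0.01)&(P[...,0]>.2);print(np.median(P[m][:,2]))
# table z at scene
m=(abs(P2[...,2])<0.015);print(np.median(P2[m][:,2]))
for n,P_ in (('top',P),('scene',P2)):
    m=(P_[...,2]>0.1)&(P_[...,2]<.25)&(P_[...,0]>.25)&(P_[...,0]<.6)&(abs(P_[...,1])<.4)
    nn,lab,st,ce=cv2.connectedComponentsWithStats(m.astype(np.uint8))
    for i in range(1,nn):
        if st[i,4]>8: q=P_[lab==i]; print(n,st[i],q.mean(0).round(3),q.min(0).round(3),q.max(0).round(3))
```

```text
gauge 225 [0.404 0.181 0.012] [0.45  0.211 0.125]
stand 1103 [ 0.422 -0.307  0.012] [ 0.622 -0.182  0.202]
iris 80 [ 0.412 -0.413  0.013] [ 0.436 -0.376  0.046]
lens 50 [ 0.392 -0.021  0.014] [0.422 0.009 0.048]
holder 169 [0.456 0.323 0.013] [0.493 0.359 0.064]
-0.0014313937162431082
0.0016727403750040437
top [419 188  37  59 528] [ 0.525 -0.257  0.182] [ 0.443 -0.301  0.1  ] [ 0.569 -0.218  0.202]
top [266 206  14   5  47] [0.545 0.108 0.104] [0.54  0.091 0.101] [0.551 0.122 0.108]
top [227 251  10  19  96] [0.426 0.201 0.116] [0.405 0.191 0.101] [0.446 0.211 0.125]
scene [375 165  31  38 563] [ 0.529 -0.251  0.169] [ 0.442 -0.297  0.101] [ 0.574 -0.211  0.204]
scene [256 263  14  10  70] [0.545 0.114 0.105] [0.539 0.097 0.1  ] [0.553 0.128 0.11 ]
scene [255 305  12  25 144] [0.423 0.208 0.116] [0.403 0.195 0.1  ] [0.448 0.216 0.124]
```

View pics/ca.png

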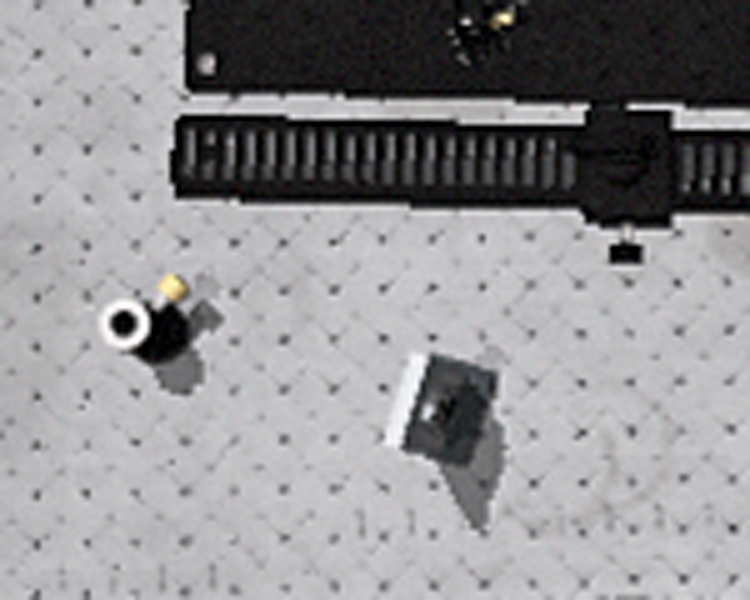

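View pics/cb.png

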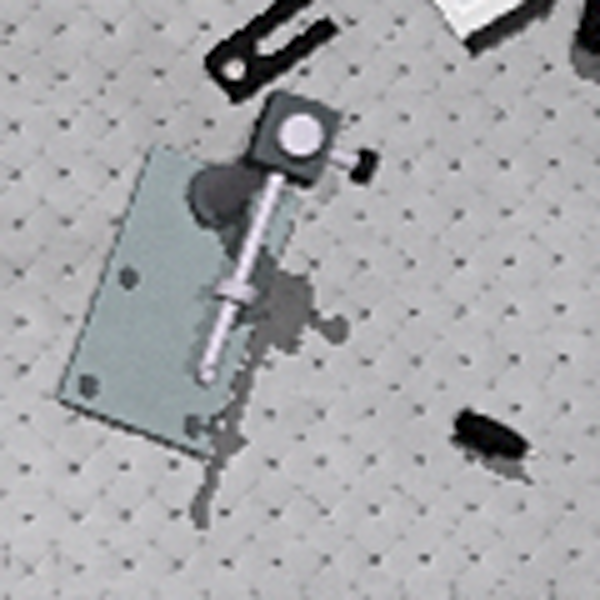

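View pics/cc.png

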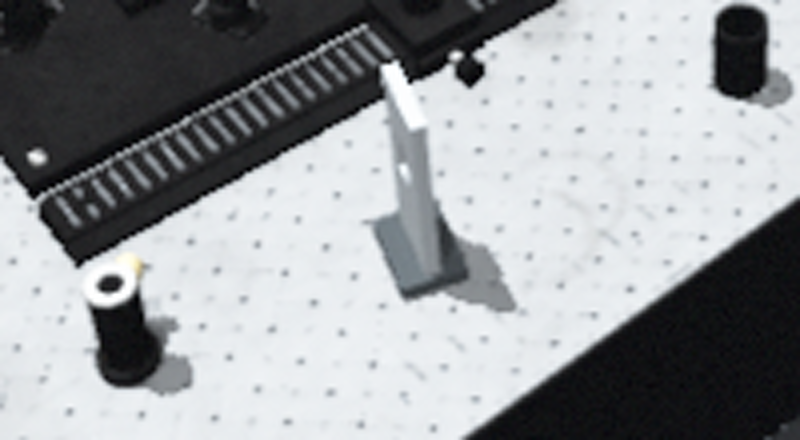

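View pics/cd.png

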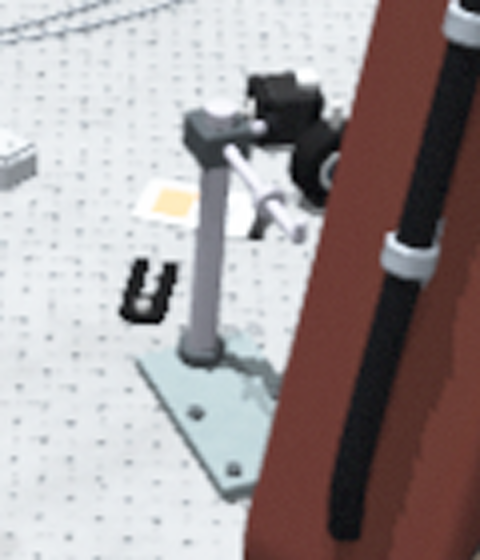

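The outward direction of the hook runs to image bottom-left, so about (-x, +y). The gauge plate stands at crop (390-420, 355-445), with its normal nearly along y; its graduated side isn't visible yet. I'll look at where the wrist camera sits.

Run:
```python
from h import *
s=sensors.get_state()
im,d,p=grab('wrist','w0'); R=np.array(p['R']); print('cam',-R.T@p['t'],'axes x,y,z in world\n',R.round(3),p['fx'])
from scipy.spatial.transform import Rotation as Ro
T=Ro.from_rotvec(s['orientation']); print('cam in tool',T.inv().apply(-R.T@p['t']-s['eef_pos']),'\n',(R@T.as_matrix()).round(3))
# stand from both views
for n in('top0','scene0'):
    im,d,p=load(n);P=cloud(d,p)
    m=(P[...,2]>0.1)&(P[...,2]<.25)&(P[...,0]>.25)&(P[...,0]<.6)&(P[...,1]<-.15)&(P[...,1]>-.4)
    q=P[m]; top=q[q[:,2]>.19]; print(n,'top',top.mean(0).round(4),len(top))
    h=q[(q[:,0]<.52)]; print(np.round(h[np.argsort(h[:,0])][::12],3))
```

```text
cam [ 0.21693423 -0.58894652  0.37166421] axes x,y,z in world
 [[ 0.247 -0.969 -0.001]
 [-0.936 -0.239  0.259]
 [-0.251 -0.063 -0.966]] 358.4201907423988
cam in tool [ 0.06454748 -0.00026754 -0.1225589 ] 
 [[ 0.     1.    -0.001]
 [-0.966  0.    -0.259]
 [-0.259  0.001  0.966]]
top0 top [ 0.5431 -0.263   0.1958] 99
[[ 0.443 -0.223  0.191]
 [ 0.448 -0.219  0.178]
 [ 0.455 -0.221  0.179]
 [ 0.461 -0.229  0.177]
 [ 0.468 -0.228  0.18 ]
 [ 0.474 -0.231  0.177]
 [ 0.478 -0.235  0.18 ]
 [ 0.482 -0.239  0.185]
 [ 0.484 -0.239  0.186]
 [ 0.489 -0.241  0.185]
 [ 0.494 -0.239  0.176]
 [ 0.502 -0.247  0.183]
 [ 0.509 -0.247  0.182]
 [ 0.515 -0.247  0.181]]
scene0 top [ 0.5403 -0.2542  0.195 ] 100
[[ 0.442 -0.217  0.185]
 [ 0.445 -0.218  0.177]
 [ 0.453 -0.22   0.181]
 [ 0.464 -0.221  0.18 ]
 [ 0.475 -0.227  0.177]
 [ 0.479 -0.227  0.189]
 [ 0.481 -0.23   0.184]
 [ 0.484 -0.232  0.19 ]
 [ 0.489 -0.228  0.184]
 [ 0.502 -0.238  0.181]
 [ 0.512 -0.24   0.183]]
```

View pics/w0.png

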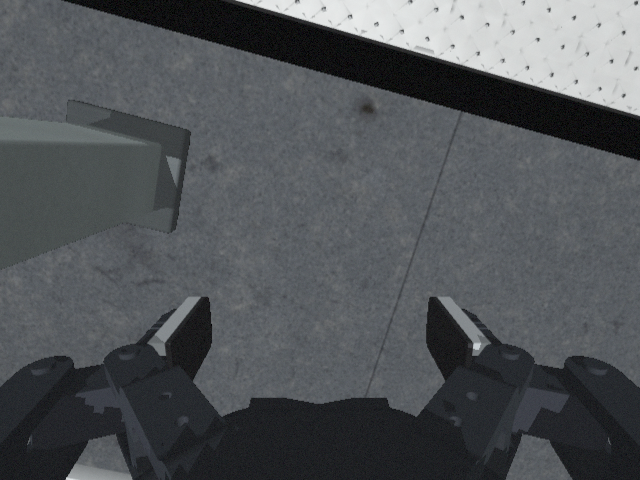

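The wrist camera looks down ahead of the fingers. The image shows only the floor and the table's edge. I'll move above the stand's front for a close look.

Emit:
{"fn": "arm_command", "kwargs": {
  "commands": [
    [1, 3, 4, 0, 0, 0, 8.5],
    [3, 7, 7, 0, 0, 0, 8.5],
    [6, 11, 8, 0, 0, 0, 8.5],
    [9, 15, 8, 0, 0, 0, 8.5],
    [11.5, 19.5, 8, 0, 0, 0, 8.5],
    [14, 24, 8, 0, 0, 0, 8.5],
    [16.5, 28, 8, 0, 0, 0, 8.5],
    [19, 32, 8, 0, 0, 0, 8.5]
  ]
}}

```text
time_s: 0.95
eef_pos: [0.3436, -0.2857, 0.3301]
orientation: [3.117, 0.39, 0.0]
wrist_force: [0.5, -0.7, -0.1]
width: 0.085
```

Emit:
{"fn": "arm_command", "kwargs": {
  "commands": [
    [1.5, 2, 0, 0, 0, 0, 8.5],
    [3, 3, 0, 0, 0, 0, 8.5],
    [3.5, 4, 0, 0, 0, 0, 8.5],
    [3.5, 4, 0, 0, 0, 0, 8.5],
    [3.5, 4, 0, 0, 0, 0, 8.5],
    [3.5, 4, 0, 0, 0, 0, 8.5],
    [3.5, 4, 0, 0, 0, 0, 8.5],
    [3.5, 4, 0, 0, 0, 0, 8.5]
  ]
}}

```text
time_s: 1.75
eef_pos: [0.3778, -0.2483, 0.3303]
orientation: [-3.117, -0.389, 0.0]
wrist_force: [-0.1, 0.2, -0.4]
width: 0.0852
```

Run:
```python
from h import *
s=sensors.get_state(); print(s['time_s'],s['eef_pos'],s['orientation'])
im,d,p=grab('wrist','w1')
```

```text
1.75 [ 0.37782839 -0.24828268  0.33025949] [-3.11734770e+00 -3.89374231e-01  2.33362587e-04]
```

View pics/w1.png

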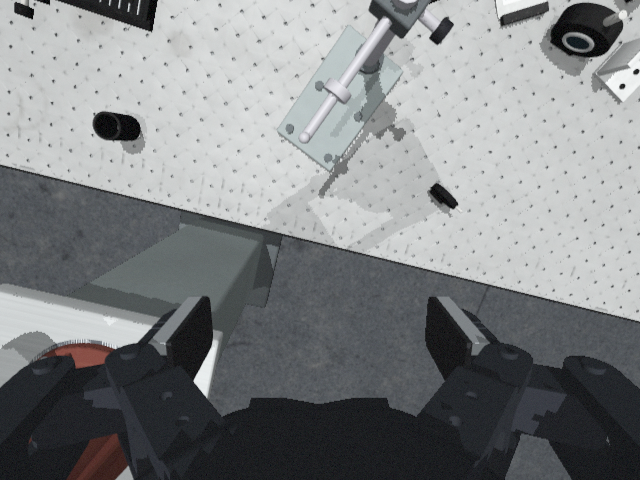

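The hook arm runs from the clamp at (390,20) past the collar at (338,92) to the tip at (304,138). The base corners are at (347,27), (400,70), (330,172) and (278,130). I'll take a second view 9 cm further ahead.

Emit:
{"fn": "arm_command", "kwargs": {
  "commands": [
    [4, 1, 2, 0, 0, 0, 8.5],
    [8, 2, 3, 0, 0, 0, 8.5],
    [9, 2, 3, 0, 0, 0, 8.5],
    [9, 2, 3, 0, 0, 0, 8.5],
    [9, 2, 3, 0, 0, 0, 8.5],
    [9, 2, 3, 0, 0, 0, 8.5],
    [9, 2, 3, 0, 0, 0, 8.5],
    [9, 2, 3, 0, 0, 0, 8.5]
  ]
}}

```text
time_s: 2.6
eef_pos: [0.4675, -0.2279, 0.3602]
orientation: [-3.117, -0.39, 0.0]
wrist_force: [0.2, 0.4, 0.1]
width: 0.0849
```

Run:
```python
from h import *
im,d,p=grab('wrist','w2')
for n,(x,y,w,h) in dict(w1=(250,0,200,180),w2=(220,20,240,220)).items():
    im,d,p=load(n); c=cv2.resize(im[y:y+h,x:x+w],None,fx=3,fy=3,interpolation=cv2.INTER_CUBIC);cv2.imwrite(f'pics/{n}c.png',c[:,:,::-1])
```

```text
(no output)
```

View pics/w2.png

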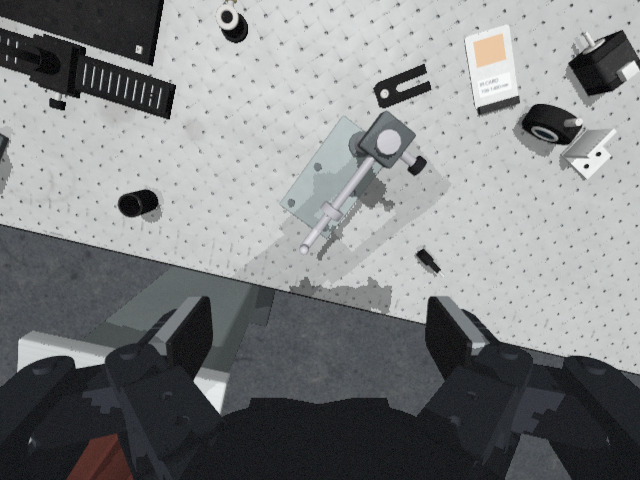

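View pics/w1c.png

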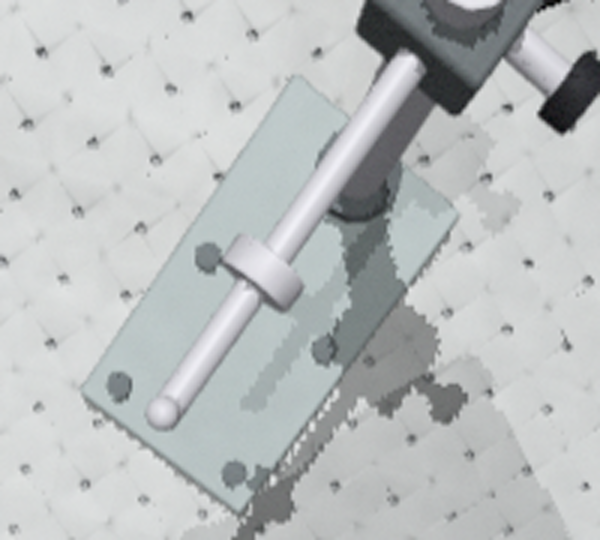

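View pics/w2c.png

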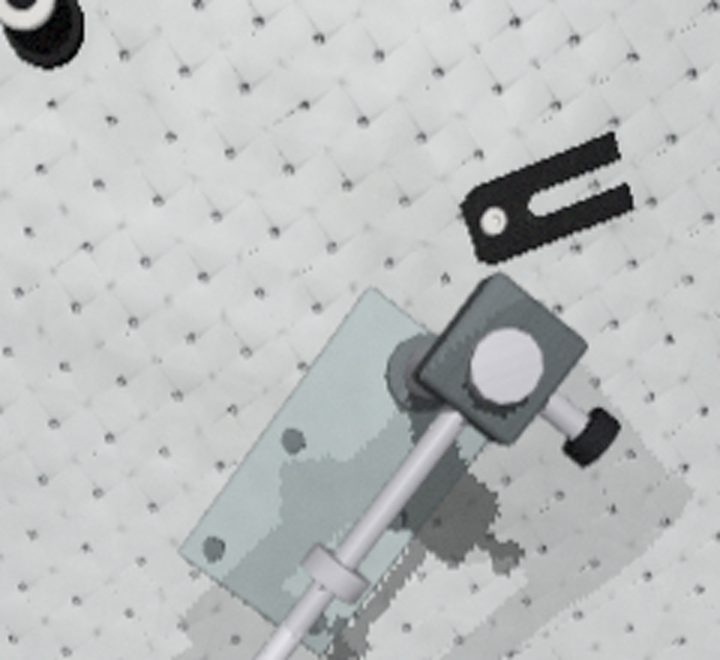

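```bash
cat > st.py <<'E'
from h import *
def ray(uv,p):
    R=np.array(p['R']);o=-R.T@p['t'];v=R.T@np.array([(uv[0]-p['cx'])/p['fx'],(uv[1]-p['cy'])/p['fy'],1]);return o,v
def onz(uv,p,z): o,v=ray(uv,p); return o+v*(z-o[2])/v[2]
if __name__=='__main__':
    _,d1,p1=load('w1');_,d2,p2=load('w2')
    c=[onz((250+x/3,y/3),p1,.012) for x,y in [(298,77),(457,212),(242,513),(84,392)]]
    print('corners w1',np.round(c,4)); c=np.array(c); print('ctr',c.mean(0).round(4)); 
    o=(c[3]-c[0]+c[2]-c[1]);print('len',np.linalg.norm(c[3]-c[0]),np.linalg.norm(c[2]-c[1]),np.linalg.norm(c[1]-c[0]),'outward ang',np.arctan2(o[1],o[0]))
    c2=[onz((220+x/3,20+y/3),p2,.012) for x,y in [(371,288),(180,551)]]; print('w2',np.round(c2,4)); o=c2[1]-c2[0];print(np.arctan2(o[1],o[0]),np.linalg.norm(o))
    print('post',onz((389,142.3),p2,.2))
    # arm by planes
    L1=[(250+405/3,68/3),(250+190/3,372/3)];L2=[(220+451/3,20+415/3),(220+277/3,20+660/3)]
    N=[];O=[]
    for L,p in((L1,p1),(L2,p2)):
        o,a=ray(L[0],p);_,b=ray(L[1],p);N.append(np.cross(a,b));O.append(o)
    dirn=np.cross(*N);dirn/=np.linalg.norm(dirn)
    if dirn[0]>0:dirn=-dirn
    print('dir',dirn,np.arctan2(dirn[1],dirn[0]))
    A=np.array(N);b=[N[i]@O[i] for i in(0,1)]
    x0=np.linalg.lstsq(np.vstack([A/np.linalg.norm(A,axis=1)[:,None],[1,0,0]]),np.array([b[0]/np.linalg.norm(N[0]),b[1]/np.linalg.norm(N[1]),.48]),rcond=None)[0];print('pt',x0)
    for z in (.174,.178): print(z,[onz(u,p1,z).round(4) for u in L1],[onz(u,p2,z).round(4) for u in L2])
    for d,p in((d1,p1),(d2,p2)):
        P=cloud(d,p);m=(P[...,2]>.16)&(P[...,2]<.196)&(P[...,0]<.515)&(P[...,0]>.42)&(P[...,1]<-.15)&(P[...,1]>-.4)&(d>0)
        q=P[m]
        f=np.polyfit(q[:,0],q[:,1],1);print(len(q),'depth ang',np.pi+np.arctan(f[0]),'y at .48',np.polyval(f,.48))
        for x in np.arange(.435,.515,.01):
            k=q[abs(q[:,0]-x)<.005]; 
            if len(k): print(round(x,3),len(k),'zmax',np.percentile(k[:,2],[50,95]).round(4),k[:,1].mean().round(4))
E
python3 st.py
```

```text
corners w1 [[ 0.5732 -0.2335  0.012 ]
 [ 0.5444 -0.3035  0.012 ]
 [ 0.417  -0.2535  0.012 ]
 [ 0.4467 -0.1817  0.012 ]]
ctr [ 0.4953 -0.243   0.012 ]
len 0.1366674818021998 0.13688932441311152 0.0757466718635521 outward ang 2.7600926328532767
w2 [[ 0.5738 -0.2331  0.012 ]
 [ 0.4475 -0.1805  0.012 ]]
2.7471367623612384 0.13683192800191016
post [ 0.54658063 -0.26293976  0.2       ]
dir [-0.90809195  0.36673156  0.20218055] 2.757773027452646
pt [ 0.48       -0.23531294  0.18582646]
0.174 [array([ 0.5322, -0.2564,  0.174 ]), array([ 0.4554, -0.2245,  0.174 ])] [array([ 0.5319, -0.2563,  0.174 ]), array([ 0.4512, -0.2263,  0.174 ])]
0.178 [array([ 0.5309, -0.256 ,  0.178 ]), array([ 0.4552, -0.2246,  0.178 ])] [array([ 0.5318, -0.2557,  0.178 ]), array([ 0.4523, -0.2261,  0.178 ])]
1592 depth ang 2.760973458246363 y at .48 -0.2353973813662258
0.445 152 zmax [0.1886 0.1908] -0.2216
0.455 171 zmax [0.1801 0.1815] -0.225
0.465 177 zmax [0.1801 0.1817] -0.2292
0.475 304 zmax [0.1813 0.1867] -0.2357
0.485 303 zmax [0.1838 0.1872] -0.2352
0.495 184 zmax [0.1801 0.1817] -0.2415
0.505 198 zmax [0.1801 0.1815] -0.2456
0.515 103 zmax [0.1803 0.1816] -0.2488
1025 depth ang 2.7583127462000947 y at .48 -0.2346618335373131
0.445 118 zmax [0.1875 0.1913] -0.2209
0.455 109 zmax [0.1804 0.1818] -0.2245
0.465 114 zmax [0.1802 0.1816] -0.2287
0.475 143 zmax [0.1814 0.1866] -0.2349
0.485 235 zmax [0.1834 0.1871] -0.2348
0.495 121 zmax [0.1802 0.1816] -0.241
0.505 122 zmax [0.1802 0.1816] -0.2451
0.515 63 zmax [0.1804 0.1817] -0.2481
```

The base corners, post top, arm rays and depth agree on these values:

| Quantity | Value |
|---|---|
| Outward angle | about 2.757 rad |
| Seat | about (0.473, -0.232) |
| Arm top | z about 0.181 |
| Arm axis | z about 0.177 |

Now for the gauge.

Emit:
{"fn": "arm_command", "kwargs": {
  "commands": [
    [-1, 4, 0, 0, 0, 0, 8.5],
    [-2.5, 8.5, 0, 0, 0, 0, 8.5],
    [-4, 13, 0, 0, 0, 0, 8.5],
    [-5.5, 17.5, 0, 0, 0, 0, 8.5],
    [-7, 22, 0, 0, 0, 0, 8.5],
    [-8.5, 26, -2, 0, 0, 0, 8.5],
    [-10, 29, -4, 0, 0, 0, 8.5],
    [-10, 30, -5, 0, 0, 0, 8.5]
  ]
}}

```text
time_s: 3.45
eef_pos: [0.3658, 0.0743, 0.3087]
orientation: [-3.116, -0.397, 0.003]
wrist_force: [-0.9, -1.1, -0.2]
width: 0.0852
```

Run:
```python
from h import *
import time
im,d,p=grab('wrist','w3'); s=sensors.get_state(); print(s['eef_pos'],s['qd'],s['joint_pos'],proj([.425,.2,.12],p))
```

```text
[0.36617536 0.07436231 0.30752134] [-0.06286741  0.01840555 -0.04272547 -0.03083028  0.03447893 -0.06164746] [ 1.09911155e-02 -4.08431667e-01  2.08237246e+00  1.17299540e-03
  1.47090805e+00  1.32860911e+00] (np.float64(188.73167364857161), np.float64(116.15575835506512))
```

View pics/w3.png

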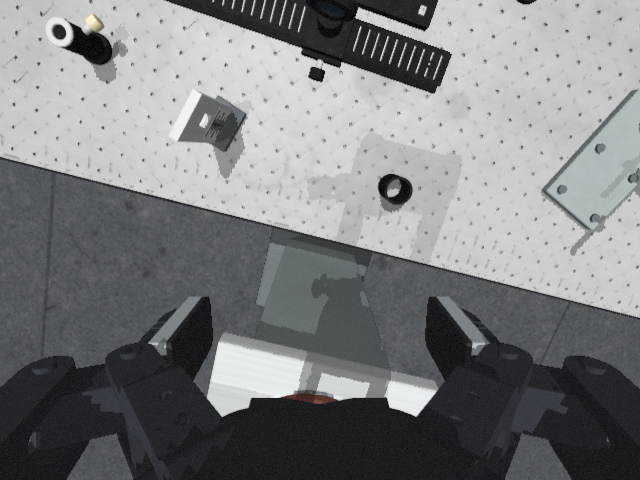

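Run:
```python
from h import *
im,d,p=load('w3'); c=cv2.resize(im[80:160,150:260],None,fx=7,fy=7,interpolation=cv2.INTER_CUBIC);cv2.imwrite('pics/w3c.png',c[:,:,::-1])
```

```text
(no output)
```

View pics/w3c.png

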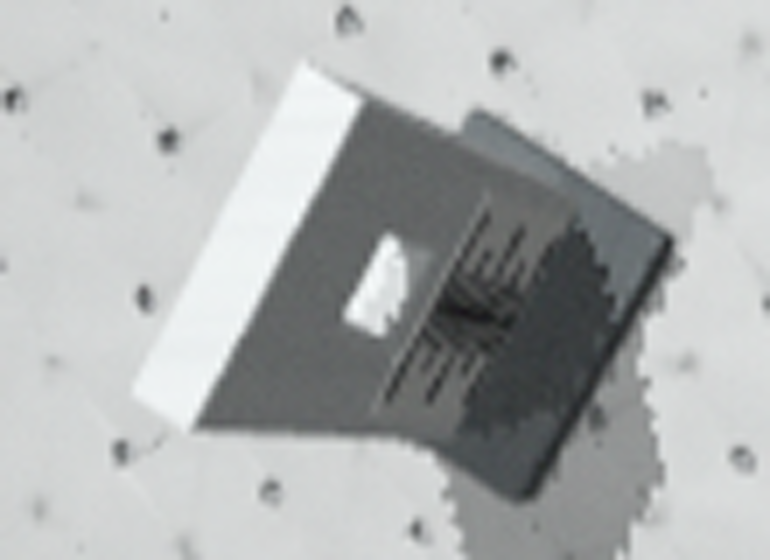

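The -y side carries the scale lines, at crop (400-570, 200-420). The top face corners are at crop (307,62), (367,100), (190,430) and (133,393).

Run:
```python
from st import *
im,d,p=load('w3')
c=np.array([onz((150+x/7,80+y/7),p,.12) for x,y in [(307,62),(367,100),(190,430),(133,393)]]);print(c.round(4),c.mean(0))
e=(c[3]-c[0]+c[2]-c[1])/2;a=np.arctan2(e[1],e[0]);print('width',np.linalg.norm(e),'edge ang',a,'normal',a-np.pi/2, 'thick',np.linalg.norm(c[1]-c[0]))
P=cloud(d,p);poly=np.zeros(d.shape,np.uint8);cv2.fillConvexPoly(poly,np.int32([[150+x/7,80+y/7] for x,y in [(307,62),(367,100),(190,430),(133,393)]]),1)
q=P[poly>0];print('depth',np.median(q,0),np.percentile(q[:,2],[10,50,90]))
for n in('top0','scene0'):
    _,d,p=load(n);P=cloud(d,p);m=(P[...,2]>.114)&(P[...,2]<.135)&(P[...,0]>.35)&(P[...,0]<.5)&(P[...,1]>.15)&(P[...,1]<.25);q=P[m];(x,y),(w,h),a=cv2.minAreaRect(np.float32(q[:,:2]*1000));print(n,len(q),x,y,w,h,a,np.median(q[:,2]))
s=sensors.get_state();print(s['eef_pos'],s['orientation'])
```

```text
[[0.4467 0.1993 0.12  ]
 [0.4444 0.1919 0.12  ]
 [0.4028 0.2062 0.12  ]
 [0.4053 0.2134 0.12  ]] [0.42477026 0.20271005 0.12      ]
width 0.04382005074540223 edge ang 2.8125366486843273 normal 1.2417403218894307 thick 0.0077237504232841436
depth [0.42602407 0.20356292 0.11883852] [0.11780632 0.11883852 0.11979557]
top0 74 426.2555236816406 201.63900756835938 8.90028190612793 43.24254608154297 70.63903045654297 0.11801483625762815
scene0 95 426.5643005371094 206.04710388183594 8.13265323638916 48.21365737915039 71.63358306884766 0.12062434487501628
[0.36617536 0.07436231 0.30752134] [-3.11495188 -0.3962509   0.00486686]
```

Emit:
{"fn": "arm_command", "kwargs": {
  "commands": [
    [0.7, 1.6, 0, 0, 0, 8.5, 8.5],
    [1.4, 3.2, 0, 0, 0, 17, 8.5],
    [2.1, 4.8, 0, 0, 0, 25.5, 8.5],
    [2.8, 6.5, 0, 0, 0, 34, 8.5],
    [3.5, 8, 0, 0, 0, 42.5, 8.5],
    [4.2, 9.7, 0, 0, 0, 51, 8.5],
    [4.9, 11.3, 0, 0, 0, 59.5, 8.5],
    [5.5, 12.9, 0, 0, 0, 68, 8.5]
  ]
}}

```text
time_s: 4.3
eef_pos: [0.4252, 0.2009, 0.3109]
orientation: [2.36, 2.072, 0.001]
wrist_force: [0.4, 1.1, -0.5]
width: 0.0848
```

Emit:
{"fn": "arm_command", "kwargs": {
  "commands": [
    [0, 0, -1, 0, 0, 8.5, 8.5],
    [0, 0, -2, 0, 0, 17, 8.5],
    [0, 0, -3, 0, 0, 25.5, 8.5],
    [0, 0, -4, 0, 0, 34, 8.5],
    [0, 0, -5, 0, 0, 42.5, 8.5],
    [0, 0, -6, 0, 0, 51, 8.5],
    [0, 0, -7, 0, 0, 59.5, 8.5],
    [0, 0, -8, 0, 0, 68, 8.5]
  ]
}}

```text
time_s: 5.1
eef_pos: [0.425, 0.2002, 0.2305]
orientation: [0.797, 3.037, -0.0]
wrist_force: [0.4, -0.1, -0.3]
width: 0.0849
```

Emit:
{"fn": "arm_command", "kwargs": {
  "commands": [
    [0, 0, -1, 0, 0, 8, 8.5],
    [0, 0, -2, 0, 0, 10.8, 8.5],
    [0, 0, -2, 0, 0, 10.8, 8.5],
    [0, 0, -2, 0, 0, 10.8, 8.5],
    [0, 0, -2, 0, 0, 10.8, 8.5],
    [0, 0, -2, 0, 0, 10.8, 8.5],
    [0, 0, -2, 0, 0, 10.8, 8.5],
    [0, 0, -2, 0, 0, 10.8, 8.5]
  ]
}}

```text
time_s: 5.9
eef_pos: [0.4234, 0.2014, 0.2106]
orientation: [0.515, 3.098, 0.0]
wrist_force: [-0.4, 0.0, 0.0]
width: 0.0849
```

Run:
```python
from h import *
from scipy.spatial.transform import Rotation as Ro
s=sensors.get_state();im,d,p=grab('wrist','w4');print(s['eef_pos'],s['joint_pos']);M=Ro.from_rotvec(s['orientation']).as_matrix();print(M.round(3),np.arctan2(M[1,1],M[0,1]))
```

```text
[0.42336855 0.20136013 0.21064584] [ 2.94108595e-01 -8.44639576e-02  2.00968480e+00 -5.62427696e-05
  1.21575401e+00 -9.47008792e-01]
[[-0.946  0.324  0.001]
 [ 0.324  0.946  0.   ]
 [-0.001  0.    -1.   ]] 1.2411370074013612
```

View pics/w4.png

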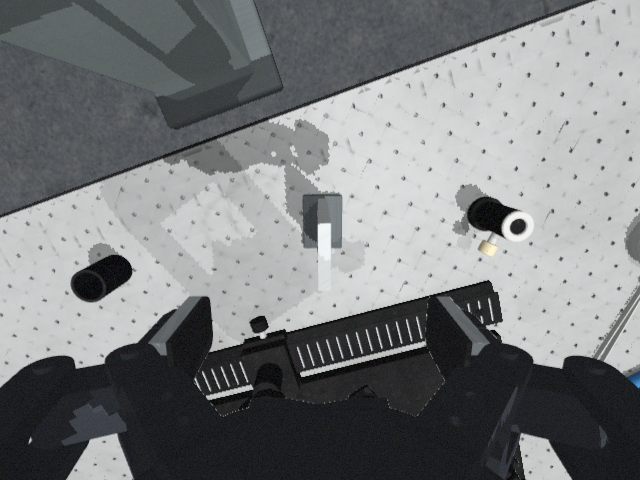

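The plate is centred between the jaws at column 324 and aligned with them. I'll refine it from this view.

Run:
```python
from st import *
im,d,p=load('w4');c=cv2.resize(im[180:310,260:390],None,fx=5,fy=5,interpolation=cv2.INTER_CUBIC);cv2.imwrite('pics/w4c.png',c[:,:,::-1])
P=cloud(d,p);m=(P[...,2]>.112)&(P[...,2]<.13)&(abs(P[...,0]-.425)<.05)&(abs(P[...,1]-.2)<.05)
v,u=np.nonzero(m);r=cv2.minAreaRect(np.float32(np.c_[u,v]));b=cv2.boxPoints(r);print(b)
c=np.array([onz(x,p,.12) for x in b]);print(c.mean(0),np.median(P[m],0));n=np.array([np.cos(1.242),np.sin(1.242)]);t=np.array([-n[1],n[0]])
s=sensors.get_state();dd=c.mean(0)[:2]-s['eef_pos'][:2];print('off n,t mm',dd@n*1e3,dd@t*1e3)
q=P[m][:,:2]-s['eef_pos'][:2];print(np.percentile(q@n,[2,98])*1e3,np.percentile(q@t,[1,99])*1e3)
```

```text
[[318. 221.]
 [330. 221.]
 [330. 290.]
 [318. 290.]]
[0.42407615 0.20438219 0.12      ] [0.4239388  0.20440221 0.11896201]
off n,t mm 3.0906023862562053 0.2595406856693862
[-0.65347841  6.92580336] [-22.4158355   21.13858025]
```

View pics/w4c.png

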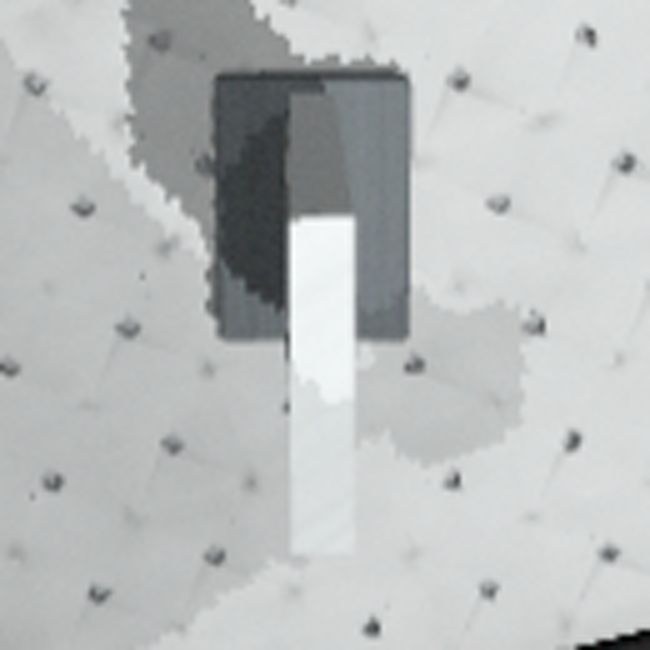

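Emit:
{"fn": "arm_command", "kwargs": {
  "commands": [
    [0.1, 0.25, -2, 0, 0, 0, 8.5],
    [0.1, 0.25, -4, 0, 0, 0, 6],
    [0.1, 0.25, -6, 0, 0, 0, 4],
    [0.1, 0.25, -8, 0, 0, 0, 4],
    [0.1, 0.25, -9, 0, 0, 0, 4],
    [0.1, 0.25, -9.3, 0, 0, 0, 3.5],
    [0.1, 0.25, -9.3, 0, 0, 0, 3],
    [0.1, 0.25, -9.3, 0, 0, 0, 3]
  ],
  "grip_force": 40
}}

```text
time_s: 6.75
eef_pos: [0.4251, 0.2041, 0.1183]
orientation: [0.515, 3.097, 0.001]
wrist_force: [-0.6, 0.6, 0.2]
width: 0.0299
```

Run:
```python
from h import *
im,d,p=grab('wrist','w5')
```

```text
(no output)
```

View pics/w5.png

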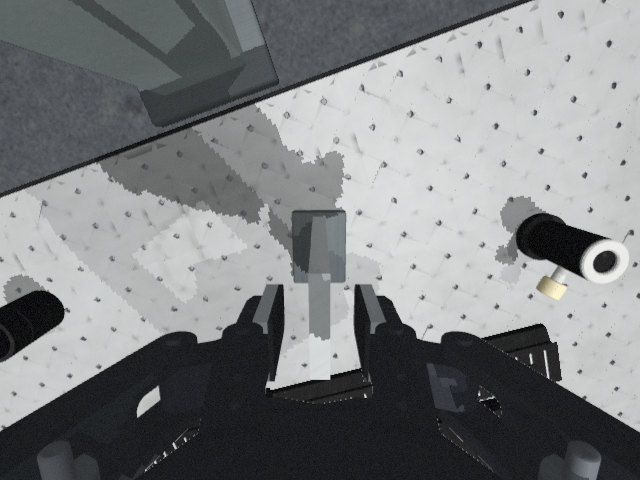

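The plate, at columns 309-331, is centred between the open pads at 272 and 365. Now I close and lift.

Emit:
{"fn": "arm_command", "kwargs": {
  "commands": [
    [0, 0, 0, 0, 0, 0, 2],
    [0, 0, 0, 0, 0, 0, 1.2],
    [0, 0, 0, 0, 0, 0, 0.6],
    [0, 0, 0, 0, 0, 0, 0.3],
    [0, 0, 0, 0, 0, 0, 0.3],
    [0, 0, 0, 0, 0, 0, 0.3],
    [0, 0, 0, 0, 0, 0, 0.3],
    [0, 0, 0, 0, 0, 0, 0.3]
  ],
  "grip_force": 40
}}

```text
time_s: 7.6
eef_pos: [0.4249, 0.2041, 0.118]
orientation: [0.515, 3.098, 0.001]
wrist_force: [0.6, 0.7, 5.0]
width: 0.0069
```

Emit:
{"fn": "arm_command", "kwargs": {
  "commands": [
    [0, 0, 1, 0, 0, 0, 0.3],
    [0, 0, 2, 0, 0, 0, 0.3],
    [0, 0, 4, 0, 0, 0, 0.3],
    [0, 0, 6, 0, 0, 0, 0.3],
    [0, 0, 8, 0, 0, 0, 0.3],
    [0, 0, 10, 0, 0, 0, 0.3],
    [0, 0, 10, 0, 0, 0, 0.3],
    [0, 0, 10, 0, 0, 0, 0.3]
  ]
}}

```text
time_s: 8.4
eef_pos: [0.424, 0.2036, 0.2172]
orientation: [0.516, 3.099, -0.0]
wrist_force: [-0.9, 0.2, -2.5]
width: 0.0071
```

Run:
```python
from h import *
s=sensors.get_state();print(s['eef_pos'],s['orientation'],s['wrist_force'],s['width'],s['joint_pos'])
im,d,p=grab('scene','s6');c=cv2.resize(im[200:420,180:400],None,fx=2.7,fy=2.7,interpolation=cv2.INTER_CUBIC);cv2.imwrite('pics/s6c.png',c[:,:,::-1])
im,d,p=grab('wrist','w6')
```

```text
[0.42395767 0.20363644 0.21716837] [ 5.15528817e-01  3.09890909e+00 -1.38462559e-04] [-0.93113256  0.15443865 -2.47641843] 0.007051119625321204 [ 2.98469077e-01 -8.79571539e-02  1.99994869e+00 -1.28735213e-04
  1.22955554e+00 -9.42587181e-01]
```

View pics/s6c.png

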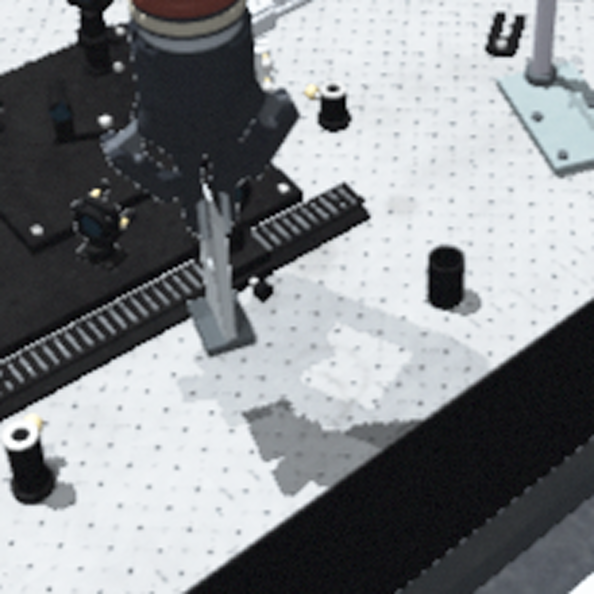

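View pics/w6.png

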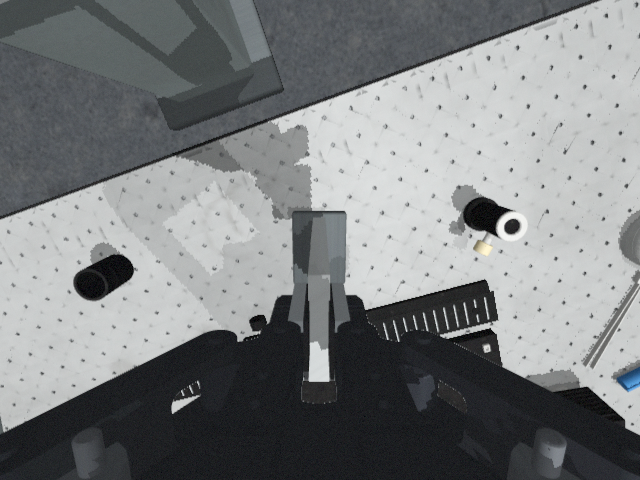

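The gauge is lifted upright and held square; the scale side is now on the tool's -y. I'll carry it to the pre-insert point in front of the hook, turning -93°.

Emit:
{"fn": "arm_command", "kwargs": {
  "commands": [
    [-0.3, -4, 1, 0, 0, -8.5, 0.3],
    [-0.7, -8.5, 2, 0, 0, -17, 0.3],
    [-1, -13, 2, 0, 0, -25.5, 0.3],
    [-1.5, -17.5, 2, 0, 0, -34, 0.3],
    [-2, -22, 2, 0, 0, -42.5, 0.3],
    [-2.5, -26, 2, 0, 0, -51, 0.3],
    [-3, -30, 2, 0, 0, -59.5, 0.3],
    [-3.5, -33, 2, 0, 0, -68, 0.3]
  ]
}}

```text
time_s: 9.3
eef_pos: [0.3878, -0.128, 0.2358]
orientation: [-2.168, -2.271, 0.002]
wrist_force: [0.4, 1.4, -1.8]
width: 0.0071
```

Emit:
{"fn": "arm_command", "kwargs": {
  "commands": [
    [0, -1, 0, 0, 0, -8.5, 0.3],
    [0, -2, 0, 0, 0, -17, 0.3],
    [0, -4, 0, 0, 0, -25.2, 0.3],
    [0, -6, -0.5, 0, 0, -25.2, 0.3],
    [0, -7, -1, 0, 0, -25.2, 0.3],
    [0, -7, -1, 0, 0, -25.2, 0.3],
    [0, -7, -1, 0, 0, -25.2, 0.3],
    [0, -7, -1, 0, 0, -25.2, 0.3]
  ]
}}

```text
time_s: 10.1
eef_pos: [0.3891, -0.1954, 0.227]
orientation: [-2.604, -1.755, -0.0]
wrist_force: [-1.2, 0.2, -1.9]
width: 0.0071
```

```bash
cat > rep.py <<'E'
from st import *
from scipy.spatial.transform import Rotation as Ro
seat=np.array([.473,-.2322,.177]);A=2.757-np.pi;ex=np.array([np.cos(A),np.sin(A),0]);ey=np.array([-ex[1],ex[0],0])
def rep():
    s=sensors.get_state();M=Ro.from_rotvec(s['orientation']).as_matrix();dd=s['eef_pos']-seat
    print('t',s['time_s'],'eef',s['eef_pos'].round(4),'standx mm',(dd@ex*1e3-24).round(2),'standy',(dd@ey*1e3).round(2),'slotc-axis',((dd[2]-.042)*1e3).round(2),'yaw err',np.arctan2(M[1,1],M[0,1])-A,'z',M[:,2].round(4),'F',s['wrist_force'].round(2),'w',s['width'],'q',s['joint_pos'].round(3))
    return s
if __name__=='__main__': rep()
E
python3 - <<'E'
from rep import *
rep()
for n in('wrist','scene','top'): grab(n,n[0]+'7')
E
```

```text
t 10.1 eef [ 0.3891 -0.1954  0.227 ] standx mm -115.6 standy 2.65 slotc-axis 7.99 yaw err -0.0002420556793810147 z [-5.e-04  9.e-04 -1.e+00] F [-1.25  0.16 -1.86] w 0.00712992131294163 q [-0.627 -0.182  2.063  0.     1.261 -0.242]
```

View pics/w7.png

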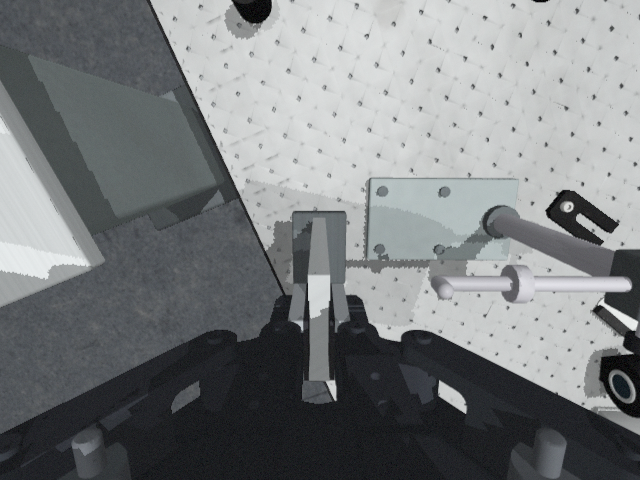

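View pics/s7.png

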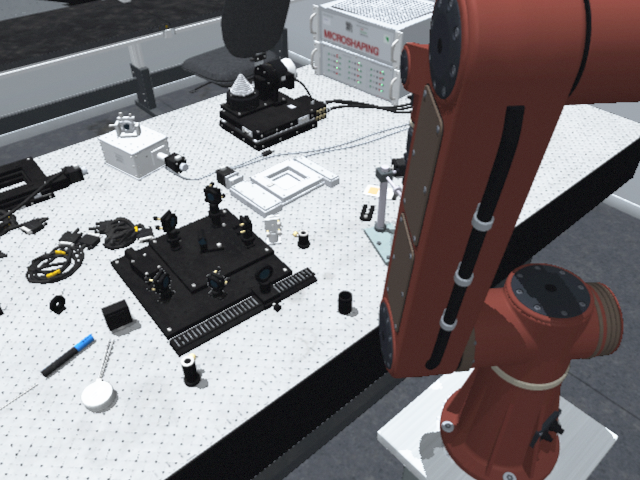

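The hook lies level along row 284, square to the held plate. The foot spans rows 211-283 at columns 293-346. I'll check the lateral offset and height from this view.

Run:
```python
from rep import *
_,d,p=load('w7');s=sensors.get_state();T=s['eef_pos']
im=load('w7')[0];c=cv2.resize(im[200:410,280:460],None,fx=4,fy=2.8,interpolation=cv2.INTER_CUBIC);cv2.imwrite('pics/w7c.png',c[:,:,::-1])
def lat(uv,z): x=onz(uv,p,z)-T; return (x@ex*1e3).round(2),(x@ey*1e3).round(2)
print('arm',lat((460,284.5),.177),lat((600,284.5),.177),lat((520,284.5),.177))
print('foot far L/R',lat((293,211),T[2]-.108),lat((346,211),T[2]-.108),'underside')
P=cloud(d,p);m=(P[...,2]>.165)&(P[...,2]<.2)&((P-seat)@ey<.03)&((P-seat)@ey>-.03)&((P-seat)@ex>-.04)&((P-seat)@ex<.05);q=P[m]-seat
X=q@ex*1e3-24;Y=q@ey*1e3
for x in range(-60,16,8):
    k=abs(X-x)<4
    if k.sum()>5:print(x,k.sum(),'y',np.median(Y[k]).round(2),np.percentile(Y[k],[2,98]).round(1),'z',np.percentile(q[k][:,2]*1e3,[2,50,95]).round(2))
# held plate in the image: depth
m=(abs((P-T)@ex)<.03)&(P[...,2]<T[2]+.01)&(P[...,2]>T[2]-.13)&(abs((P-T)@ey)<.04);v,u=np.nonzero(m);q=P[m]-T
for r in range(205,410,8):
    k=v==r
    if k.any(): print(r,u[k].min(),u[k].max(),'ex',np.percentile(q[k]@ex*1e3,[5,95]).round(1),'ey',np.median(q[k]@ey*1e3).round(1),'z',(np.median(q[k][:,2])*1e3).round(1))
```

```text
arm (np.float64(71.63), np.float64(-3.08)) (np.float64(143.51), np.float64(-3.03)) (np.float64(102.44), np.float64(-3.06))
foot far L/R (np.float64(-17.75), np.float64(25.1)) (np.float64(16.65), np.float64(25.11)) underside
-60 219 y 1.66 [-2.2  4. ] z [-0.6   9.26 13.47]
-52 238 y 2.88 [-2.2  4.3] z [-0.03  7.67 13.96]
-44 248 y 1.42 [-3.4  4.1] z [-0.18  3.12  4.44]
-36 259 y 1.32 [-3.4  4.2] z [-0.16  3.11  4.37]
-28 245 y 1.5 [-3.2  4.1] z [-1.12  3.08  4.5 ]
-20 787 y 2.01 [-8.3  9.5] z [-6.47  3.86  9.66]
-12 370 y 3.27 [-8.   9.8] z [ 0.28  8.17 10.15]
-4 231 y 1.4 [-3.1  4. ] z [-1.14  3.06  4.52]
4 252 y 1.23 [-3.1  3.9] z [-1.25  3.17  4.46]
12 237 y 1.08 [-3.   3.9] z [0.44 3.23 4.59]
213 292 345 ex [-16.8  14.4] ey 23.4 z -110.2
221 292 345 ex [-16.8  14.4] ey 18.3 z -109.1
229 292 345 ex [-17.   14.5] ey 12.9 z -109.0
237 292 345 ex [-17.1  14.7] ey 7.5 z -109.0
245 292 345 ex [-17.2  14.8] ey 2.0 z -108.8
253 293 345 ex [-16.6  14.8] ey -3.6 z -108.8
261 293 345 ex [-16.7  15. ] ey -9.3 z -109.0
269 293 344 ex [-16.8  14.5] ey -14.9 z -108.7
277 293 344 ex [-17.   14.6] ey -20.7 z -108.8
285 294 343 ex [-10.    7.9] ey 11.0 z -14.0
293 293 344 ex [-9.9  7.9] ey 11.0 z -5.9
301 275 362 ex [-16.4  14. ] ey 10.4 z 0.2
309 273 364 ex [-16.3  14.2] ey 7.5 z 0.9
317 271 366 ex [-17.   14.9] ey 6.6 z 5.5
325 309 328 ex [-4.2  2.2] ey 1.1 z 1.0
333 309 328 ex [-4.2  2.2] ey -2.4 z 0.7
341 309 328 ex [-4.2  2.2] ey -5.7 z 0.8
349 309 328 ex [-4.3  2.2] ey -9.1 z 0.9
357 309 328 ex [-4.3  2.3] ey -12.7 z 0.6
365 309 328 ex [-4.3  2.3] ey -16.2 z 0.6
373 309 328 ex [-4.3  2.3] ey -19.6 z 0.7
381 309 328 ex [-4.4  2.3] ey -23.1 z 0.8
```

View pics/w7c.png

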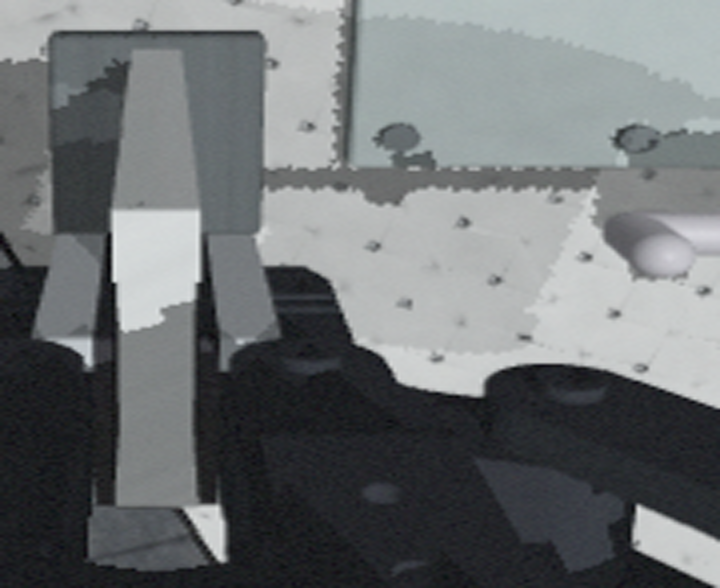

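The offsets are small: -2.7 mm sideways and -2 mm in height. I'll correct these and advance to just short of the tip.

Emit:
{"fn": "arm_command", "kwargs": {
  "commands": [
    [0.4, -0.45, -0.1, 0, 0, 0, 0.3],
    [1, -0.7, -0.2, 0, 0, 0, 0.3],
    [1.7, -1, -0.2, 0, 0, 0, 0.3],
    [2.4, -1.3, -0.2, 0, 0, 0, 0.3],
    [3.1, -1.55, -0.2, 0, 0, 0, 0.3],
    [3.6, -1.75, -0.2, 0, 0, 0, 0.3],
    [3.6, -1.75, -0.2, 0, 0, 0, 0.3],
    [3.6, -1.75, -0.2, 0, 0, 0, 0.3]
  ]
}}

```text
time_s: 11.05
eef_pos: [0.4252, -0.2137, 0.2251]
orientation: [-2.605, -1.754, 0.0]
wrist_force: [0.1, 0.5, -1.9]
width: 0.0068
```

```bash
sed -i 's/-.042)/-.043)/' rep.py
python3 - <<'E'
from rep import *
s=rep();im,d,p=grab('wrist','w8');T=s['eef_pos']
im2,_,_=grab('top','t8')
c=cv2.resize(im[200:410,280:480],None,fx=3.8,fy=2.8,interpolation=cv2.INTER_CUBIC);cv2.imwrite('pics/w8c.png',c[:,:,::-1])
P=cloud(d,p)-T
X=P@ex*1e3;Y=P@ey*1e3;Z=P[...,2]*1e3+43
m=(Z>-12)&(Z<15)&(abs(Y)<15)&(X>20)&(X<70)
for x in range(20,66,5):
    k=m&(abs(X-x)<2.5)
    if k.sum()>5:print(x,k.sum(),'y',np.percentile(Y[k],[2,50,98]).round(1),'z rel slot ctr',np.percentile(Z[k],[2,50,95]).round(2))
E
```

```text
t 11.05 eef [ 0.4252 -0.2137  0.2251] standx mm -75.27 standy -0.77 slotc-axis 5.14 yaw err -0.0008468103093023926 z [-6.e-04  3.e-04 -1.e+00] F [ 0.06  0.55 -1.89] w 0.006829869258697887 q [-0.613 -0.083  1.98  -0.     1.246 -0.228]
20 110 y [-1.6  3.8  5.1] z rel slot ctr [-4.59  7.43  9.11]
25 152 y [-2.2  2.7  4.9] z rel slot ctr [-5.19 -1.75  7.53]
30 160 y [-2.7  2.   4.8] z rel slot ctr [-5.23 -2.02 -0.71]
35 160 y [-2.6  2.3  5. ] z rel slot ctr [-5.42 -1.96 -0.25]
40 158 y [-2.7  2.   4.9] z rel slot ctr [-4.97 -2.03 -0.72]
45 163 y [-2.7  2.1  4.9] z rel slot ctr [-5.42 -2.08 -0.6 ]
50 161 y [-2.6  2.1  4.8] z rel slot ctr [-5.39 -2.18 -0.57]
55 441 y [-7.3  2.4  9.8] z rel slot ctr [-10.4   -1.52   4.26]
60 410 y [-7.4  3.9 10.5] z rel slot ctr [-4.68  3.07  4.9 ]
65 151 y [-7.3  3.  10.4] z rel slot ctr [-4.2   1.7   4.82]
```

View pics/w8c.png

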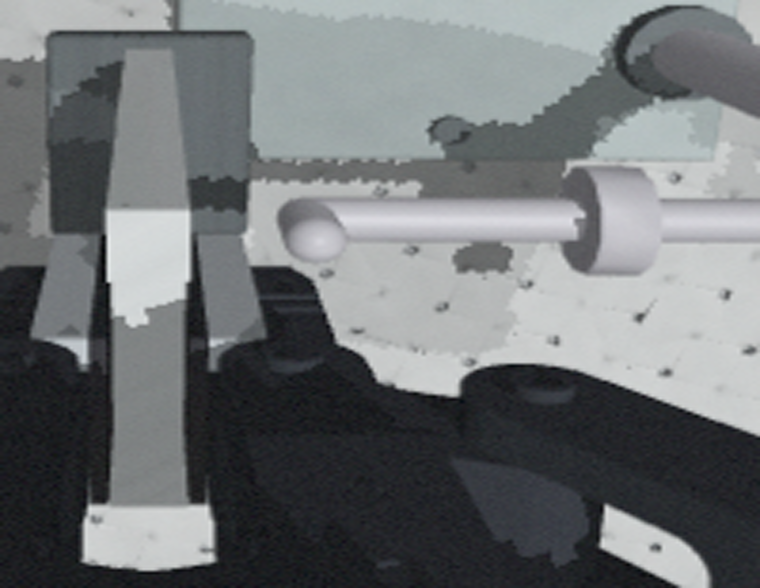

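The hook is visible at crop row ~240, and it should pass the slot with about 3 mm margin all round. I'll feel forward slowly.

Emit:
{"fn": "arm_command", "kwargs": {
  "commands": [
    [0.1, 0.05, 0, 0, 0, 0, 0.3],
    [0.2, 0.02, 0, 0, 0, 0, 0.3],
    [0.3, -0.03, 0, 0, 0, 0, 0.3],
    [0.42, -0.08, 0, 0, 0, 0, 0.3],
    [0.54, -0.13, 0, 0, 0, 0, 0.3],
    [0.66, -0.18, 0, 0, 0, 0, 0.3],
    [0.77, -0.22, 0, 0, 0, 0, 0.3],
    [0.77, -0.22, 0, 0, 0, 0, 0.3]
  ]
}}

```text
time_s: 11.95
eef_pos: [0.4331, -0.216, 0.2253]
orientation: [2.606, 1.755, 0.0]
wrist_force: [-0.7, -1.1, -2.7]
width: 0.0071
```

Emit:
{"fn": "arm_command", "kwargs": {
  "commands": [
    [0.08, -0.03, 0, 0, 0, 0, 0.3],
    [0.15, -0.06, 0, 0, 0, 0, 0.3],
    [0.22, -0.09, 0, 0, 0, 0, 0.3],
    [0.3, -0.12, 0, 0, 0, 0, 0.3],
    [0.37, -0.15, 0, 0, 0, 0, 0.3],
    [0.44, -0.18, 0, 0, 0, 0, 0.3],
    [0.46, -0.19, 0, 0, 0, 0, 0.3],
    [0.46, -0.19, 0, 0, 0, 0, 0.3]
  ]
}}

```text
time_s: 12.75
eef_pos: [0.4375, -0.2178, 0.2253]
orientation: [-2.606, -1.755, 0.0]
wrist_force: [0.1, 0.8, -1.9]
width: 0.0073
```

```bash
python3 rep.py
```

```text
t 12.75 eef [ 0.4375 -0.2178  0.2253] standx mm -62.26 standy 0.02 slotc-axis 5.29 yaw err -0.0008866159659650097 z [-0.  0. -1.] F [ 0.11  0.84 -1.87] w 0.007341384642500847 q [-0.606 -0.054  1.952 -0.     1.244 -0.22 ]
```

No contact yet, and the back face is already past the tip's end. I'll continue.

Emit:
{"fn": "arm_command", "kwargs": {
  "commands": [
    [0.09, -0.04, 0, 0, 0, 0, 0.3],
    [0.19, -0.08, 0, 0, 0, 0, 0.3],
    [0.28, -0.11, 0, 0, 0, 0, 0.3],
    [0.37, -0.15, 0, 0, 0, 0, 0.3],
    [0.46, -0.19, 0, 0, 0, 0, 0.3],
    [0.56, -0.23, 0, 0, 0, 0, 0.3],
    [0.65, -0.26, 0, 0, 0, 0, 0.3],
    [0.65, -0.26, 0, 0, 0, 0, 0.3]
  ]
}}

```text
time_s: 13.55
eef_pos: [0.4441, -0.2205, 0.2253]
orientation: [2.606, 1.755, -0.0]
wrist_force: [0.3, -0.3, -2.0]
width: 0.007
```

Emit:
{"fn": "arm_command", "kwargs": {
  "commands": [
    [0.13, -0.05, 0, 0, 0, 0, 0.3],
    [0.26, -0.1, 0, 0, 0, 0, 0.3],
    [0.39, -0.16, 0, 0, 0, 0, 0.3],
    [0.52, -0.21, 0, 0, 0, 0, 0.3],
    [0.65, -0.26, 0, 0, 0, 0, 0.3],
    [0.78, -0.31, 0, 0, 0, 0, 0.3],
    [0.91, -0.37, 0, 0, 0, 0, 0.3],
    [0.91, -0.37, 0, 0, 0, 0, 0.3]
  ]
}}

```text
time_s: 14.35
eef_pos: [0.4533, -0.2242, 0.2253]
orientation: [2.606, 1.755, 0.0]
wrist_force: [-0.4, 0.7, -1.8]
width: 0.0072
```

Run:
```python
from rep import *
s=rep();im,d,p=grab('wrist','w9');T=s['eef_pos']
c=cv2.resize(im[200:410,280:480],None,fx=3.8,fy=2.8,interpolation=cv2.INTER_CUBIC);cv2.imwrite('pics/w9c.png',c[:,:,::-1])
P=cloud(d,p)-T
X=P@ex*1e3;Y=P@ey*1e3;Z=P[...,2]*1e3+43
m=(Z>-18)&(Z<15)&(abs(Y)<15)&(X>4)&(X<70)
for x in range(6,46,3):
    k=m&(abs(X-x)<1.5)
    if k.sum()>5:print(x,k.sum(),'y',np.percentile(Y[k],[2,50,98]).round(1),'z rel slot ctr',np.percentile(Z[k],[2,50,95]).round(2))
```

```text
t 14.35 eef [ 0.4533 -0.2242  0.2253] standx mm -45.27 standy -0.01 slotc-axis 5.34 yaw err -0.0009042490410789417 z [ 1.e-04 -1.e-04 -1.e+00] F [-0.44  0.7  -1.84] w 0.007156793086227435 q [-0.598 -0.016  1.915 -0.     1.242 -0.213]
6 61 y [-0.4  2.4  4.1] z rel slot ctr [-5.66 -2.24 -0.84]
9 72 y [-0.4  2.3  4.2] z rel slot ctr [-5.66 -2.25 -0.94]
12 88 y [-2.6  1.6  4.2] z rel slot ctr [-6.08 -2.32 -0.97]
15 98 y [-2.9  1.3  4. ] z rel slot ctr [-5.93 -2.32 -0.96]
18 92 y [-3.   1.4  4.2] z rel slot ctr [-6.06 -2.3  -1.08]
21 99 y [-3.2  1.6  4. ] z rel slot ctr [-6.02 -2.28 -0.74]
24 96 y [-3.1  1.2  4.1] z rel slot ctr [-5.86 -2.2  -1.05]
27 308 y [-8.1  2.5  9.7] z rel slot ctr [-10.98   0.52   4.36]
30 235 y [-7.9  3.1  9.8] z rel slot ctr [-5.24  2.93  4.71]
33 218 y [-8.3  3.1  9.7] z rel slot ctr [-5.08  2.78  4.66]
36 65 y [-3.   1.7  4.1] z rel slot ctr [-5.9  -2.11 -0.85]
39 94 y [-3.1  1.4  4. ] z rel slot ctr [-6.41 -2.09 -0.91]
42 97 y [-2.8  1.5  4.1] z rel slot ctr [-6.83 -2.17 -0.63]
45 97 y [-3.1  1.5  3.9] z rel slot ctr [-6.25 -2.21 -0.91]
```

View pics/w9c.png

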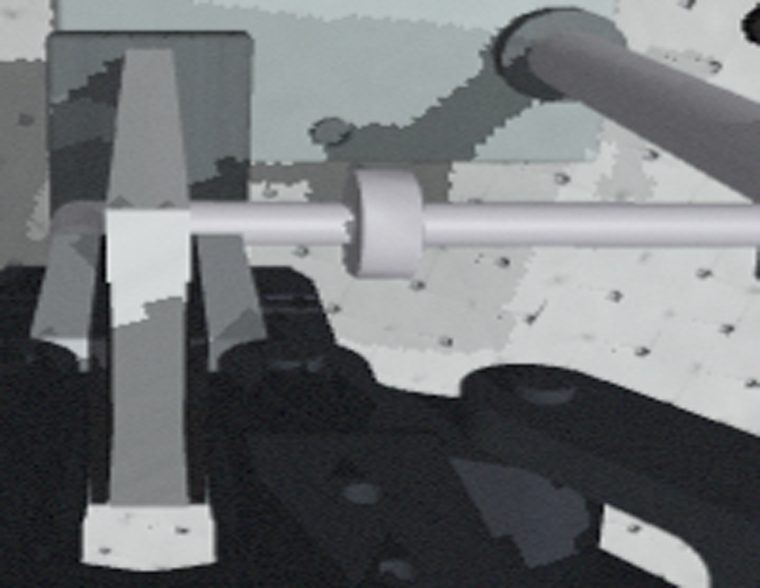

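The arm now emerges through the slot, and the tip shows to the left of the plate at crop (85,215). I'll slide it, held clear above the arm, to ~4 mm from the collar.

Emit:
{"fn": "arm_command", "kwargs": {
  "commands": [
    [0.2, -0.08, 0, 0, 0, 0, 0.3],
    [0.4, -0.16, 0, 0, 0, 0, 0.3],
    [0.65, -0.26, 0, 0, 0, 0, 0.3],
    [0.9, -0.37, 0, 0, 0, 0, 0.3],
    [1.15, -0.47, 0, 0, 0, 0, 0.3],
    [1.4, -0.57, 0, 0, 0, 0, 0.3],
    [1.55, -0.63, 0, 0, 0, 0, 0.3],
    [1.55, -0.63, 0, 0, 0, 0, 0.3]
  ]
}}

```text
time_s: 15.2
eef_pos: [0.4688, -0.2305, 0.2253]
orientation: [-2.606, -1.755, 0.0]
wrist_force: [0.2, 0.1, -1.9]
width: 0.0071
```

Run:
```python
from rep import *
s=rep();im,d,p=grab('wrist','w10');T=s['eef_pos']
c=cv2.resize(im[200:410,280:480],None,fx=3.8,fy=2.8,interpolation=cv2.INTER_CUBIC);cv2.imwrite('pics/w10c.png',c[:,:,::-1])
P=cloud(d,p)-T
X=P@ex*1e3;Y=P@ey*1e3;Z=P[...,2]*1e3+43
m=(Z>-18)&(Z<15)&(abs(Y)<15)&(X>-1)&(X<70)
for x in range(0,36,2):
    k=m&(abs(X-x)<1)
    if k.sum()>5:print(x,k.sum(),'y',np.percentile(Y[k],[2,50,98]).round(1),'z rel slot ctr',np.percentile(Z[k],[2,50,95]).round(2))
```

```text
t 15.2 eef [ 0.4688 -0.2305  0.2253] standx mm -28.54 standy 0.01 slotc-axis 5.26 yaw err -0.0008385648889353559 z [-0.  0. -1.] F [ 0.22  0.09 -1.93] w 0.007091513499757615 q [-0.591  0.021  1.878  0.     1.242 -0.206]
6 48 y [-0.3  2.3  4.1] z rel slot ctr [-5.73 -2.12 -1.29]
8 49 y [-0.2  2.3  4. ] z rel slot ctr [-5.68 -2.25 -0.61]
10 102 y [0.1 5.1 9.7] z rel slot ctr [-12.88  -1.22   3.89]
12 117 y [-3.2  5.4  9.9] z rel slot ctr [-4.94  2.61  4.71]
14 145 y [-3.9  4.2  9.9] z rel slot ctr [-4.98  3.28  5.05]
16 140 y [-4.2  4.4  9.9] z rel slot ctr [-4.92  3.16  4.79]
18 58 y [-3.3  2.5  9.2] z rel slot ctr [-5.24  0.77  4.47]
20 68 y [-2.7  1.4  4. ] z rel slot ctr [-5.49 -2.12 -0.79]
22 58 y [-3.   1.6  3.8] z rel slot ctr [-6.33 -2.19 -0.76]
24 68 y [-2.9  1.3  4. ] z rel slot ctr [-6.14 -2.11 -0.44]
26 63 y [-2.9  1.3  3.9] z rel slot ctr [-6.58 -2.19 -1.14]
28 65 y [-2.9  1.3  3.8] z rel slot ctr [-6.32 -2.11 -0.75]
30 62 y [-3.   1.4  3.8] z rel slot ctr [-7.14 -2.34 -0.99]
32 62 y [-2.9  1.2  3.7] z rel slot ctr [-5.03 -2.21 -0.73]
34 57 y [-2.9  1.2  3.6] z rel slot ctr [-5.21 -2.28 -1.03]
```

View pics/w10c.png

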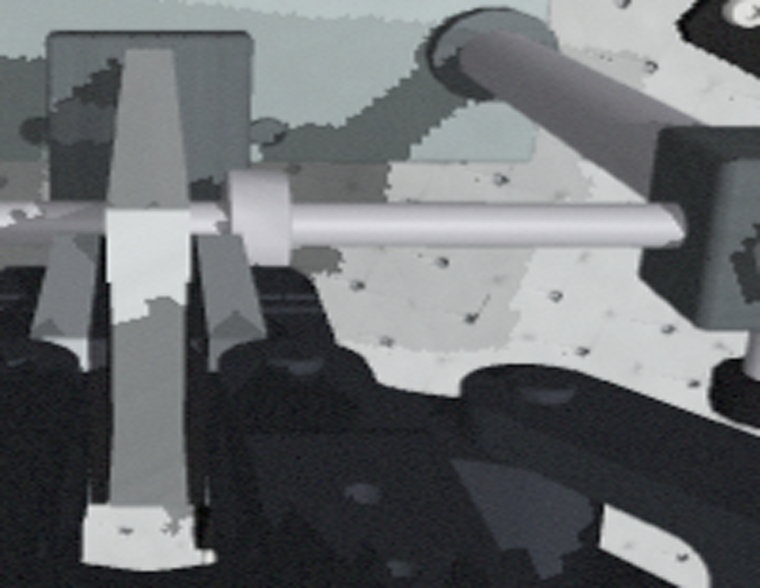

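About 4.5-5 mm remain to the collar. I'll feel for it.

Emit:
{"fn": "arm_command", "kwargs": {
  "commands": [
    [0.06, -0.02, 0, 0, 0, 0, 0.3],
    [0.12, -0.05, 0, 0, 0, 0, 0.3],
    [0.18, -0.07, 0, 0, 0, 0, 0.3],
    [0.24, -0.1, 0, 0, 0, 0, 0.3],
    [0.28, -0.11, 0, 0, 0, 0, 0.3],
    [0.28, -0.11, 0, 0, 0, 0, 0.3],
    [0.28, -0.11, 0, 0, 0, 0, 0.3],
    [0.28, -0.11, 0, 0, 0, 0, 0.3]
  ]
}}

```text
time_s: 16.05
eef_pos: [0.4714, -0.2315, 0.2253]
orientation: [-2.606, -1.755, 0.0]
wrist_force: [-0.1, -1.0, -1.8]
width: 0.0073
```

Emit:
{"fn": "arm_command", "kwargs": {
  "commands": [
    [0.02, -0.01, 0, 0, 0, 0, 0.3],
    [0.04, -0.02, 0, 0, 0, 0, 0.3],
    [0.06, -0.025, 0, 0, 0, 0, 0.3],
    [0.08, -0.03, 0, 0, 0, 0, 0.3],
    [0.08, -0.03, 0, 0, 0, 0, 0.3],
    [0.08, -0.03, 0, 0, 0, 0, 0.3],
    [0.08, -0.03, 0, 0, 0, 0, 0.3],
    [0.08, -0.03, 0, 0, 0, 0, 0.3]
  ]
}}

```text
time_s: 16.85
eef_pos: [0.4722, -0.2318, 0.2253]
orientation: [-2.606, -1.755, 0.0]
wrist_force: [-0.6, -1.0, -1.9]
width: 0.0069
```

```bash
python3 rep.py
```

```text
t 16.85 eef [ 0.4722 -0.2318  0.2253] standx mm -24.9 standy 0.09 slotc-axis 5.28 yaw err -0.0008942281882583503 z [-0.e+00  1.e-04 -1.e+00] F [-0.61 -1.04 -1.92] w 0.006861070635887579 q [-0.59   0.029  1.87   0.     1.243 -0.204]
```

Emit:
{"fn": "arm_command", "kwargs": {
  "commands": [
    [0.02, -0.01, 0, 0, 0, 0, 0.3],
    [0.04, -0.02, 0, 0, 0, 0, 0.3],
    [0.06, -0.025, 0, 0, 0, 0, 0.3],
    [0.08, -0.03, 0, 0, 0, 0, 0.3],
    [0.08, -0.03, 0, 0, 0, 0, 0.3],
    [0.08, -0.03, 0, 0, 0, 0, 0.3],
    [0.08, -0.03, 0, 0, 0, 0, 0.3],
    [0.08, -0.03, 0, 0, 0, 0, 0.3]
  ]
}}

```text
time_s: 17.65
eef_pos: [0.473, -0.2321, 0.2253]
orientation: [2.606, 1.755, 0.0]
wrist_force: [0.5, 0.4, -1.7]
width: 0.0069
```

```bash
python3 rep.py
```

```text
t 17.65 eef [ 0.473  -0.2321  0.2253] standx mm -24.0 standy 0.07 slotc-axis 5.33 yaw err -0.0009109359918051951 z [ 0. -0. -1.] F [ 0.5   0.36 -1.7 ] w 0.006855910060419803 q [-0.589  0.031  1.868  0.     1.243 -0.204]
```

Emit:
{"fn": "arm_command", "kwargs": {
  "commands": [
    [0.02, -0.01, 0, 0, 0, 0, 0.3],
    [0.04, -0.02, 0, 0, 0, 0, 0.3],
    [0.06, -0.025, 0, 0, 0, 0, 0.3],
    [0.08, -0.03, 0, 0, 0, 0, 0.3],
    [0.08, -0.03, 0, 0, 0, 0, 0.3],
    [0.08, -0.03, 0, 0, 0, 0, 0.3],
    [0.08, -0.03, 0, 0, 0, 0, 0.3],
    [0.08, -0.03, 0, 0, 0, 0, 0.3]
  ]
}}

```text
time_s: 18.45
eef_pos: [0.4738, -0.2324, 0.2253]
orientation: [-2.606, -1.755, 0.0]
wrist_force: [0.4, -0.4, -1.1]
width: 0.007
```

```bash
python3 rep.py
```

```text
t 18.45 eef [ 0.4738 -0.2324  0.2253] standx mm -23.18 standy 0.09 slotc-axis 5.29 yaw err -0.0009312877092752525 z [-0.  0. -1.] F [ 0.45 -0.39 -1.09] w 0.0070091130602915564 q [-0.589  0.033  1.866 -0.     1.243 -0.204]
```

Emit:
{"fn": "arm_command", "kwargs": {
  "commands": [
    [0.02, -0.01, 0, 0, 0, 0, 0.3],
    [0.04, -0.02, 0, 0, 0, 0, 0.3],
    [0.06, -0.025, 0, 0, 0, 0, 0.3],
    [0.08, -0.03, 0, 0, 0, 0, 0.3],
    [0.08, -0.03, 0, 0, 0, 0, 0.3],
    [0.08, -0.03, 0, 0, 0, 0, 0.3],
    [0.08, -0.03, 0, 0, 0, 0, 0.3],
    [0.08, -0.03, 0, 0, 0, 0, 0.3]
  ]
}}

```text
time_s: 19.25
eef_pos: [0.4746, -0.2327, 0.2253]
orientation: [-2.606, -1.755, 0.0]
wrist_force: [0.1, -0.7, -1.3]
width: 0.0069
```

Run:
```python
from rep import *
s=rep();im,d,p=grab('wrist','w11');T=s['eef_pos']
c=cv2.resize(im[200:410,280:480],None,fx=3.8,fy=2.8,interpolation=cv2.INTER_CUBIC);cv2.imwrite('pics/w11c.png',c[:,:,::-1])
```

```text
t 19.25 eef [ 0.4746 -0.2327  0.2253] standx mm -22.31 standy 0.12 slotc-axis 5.29 yaw err -0.0009062671998641414 z [-0. -0. -1.] F [ 0.14 -0.69 -1.31] w 0.0069248544909288785 q [-0.589  0.035  1.864 -0.     1.243 -0.203]
```

View pics/w11c.png

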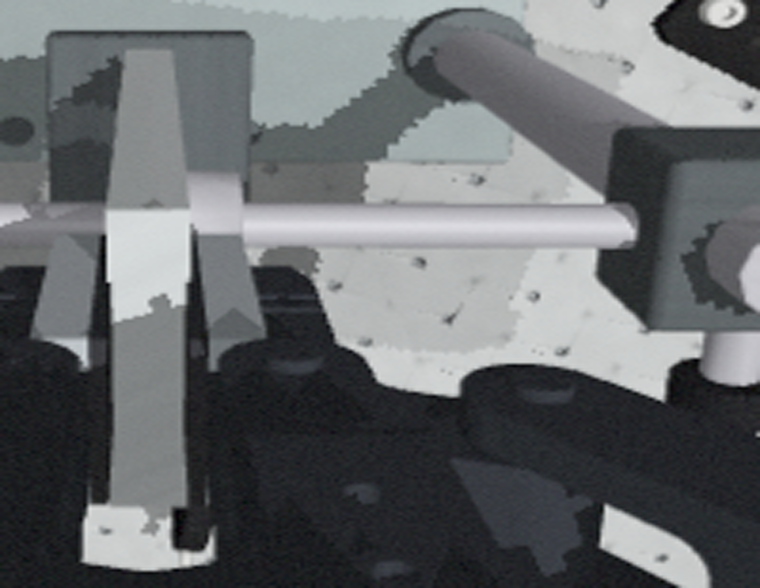

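Emit:
{"fn": "arm_command", "kwargs": {
  "commands": [
    [0.02, -0.01, 0, 0, 0, 0, 0.3],
    [0.04, -0.02, 0, 0, 0, 0, 0.3],
    [0.06, -0.025, 0, 0, 0, 0, 0.3],
    [0.06, -0.025, 0, 0, 0, 0, 0.3],
    [0.06, -0.025, 0, 0, 0, 0, 0.3],
    [0.06, -0.025, 0, 0, 0, 0, 0.3],
    [0.06, -0.025, 0, 0, 0, 0, 0.3],
    [0.06, -0.025, 0, 0, 0, 0, 0.3]
  ]
}}

```text
time_s: 20.1
eef_pos: [0.4748, -0.2328, 0.2251]
orientation: [-2.605, -1.754, 0.001]
wrist_force: [-3.0, 1.3, -0.1]
width: 0.0074
```

```bash
python3 rep.py
```

```text
t 20.1 eef [ 0.4748 -0.2328  0.2251] standx mm -22.07 standy 0.12 slotc-axis 5.13 yaw err -0.0008799055282816548 z [-1.e-03  5.e-04 -1.e+00] F [-3.04  1.35 -0.13] w 0.007415232987267286 q [-0.589  0.036  1.863 -0.     1.244 -0.203]
```

Contact on the collar: 3.3 N, directed outward. I'll ease off 0.5 mm and lower onto the arm, which is expected to take ~13 mm.

Emit:
{"fn": "arm_command", "kwargs": {
  "commands": [
    [-0.05, 0.02, 0, 0, 0, 0, 0.3],
    [-0.05, 0.02, -0.2, 0, 0, 0, 0.3],
    [-0.05, 0.02, -0.4, 0, 0, 0, 0.3],
    [-0.05, 0.02, -0.6, 0, 0, 0, 0.3],
    [-0.05, 0.02, -0.8, 0, 0, 0, 0.3],
    [-0.05, 0.02, -0.95, 0, 0, 0, 0.3],
    [-0.05, 0.02, -1.05, 0, 0, 0, 0.3],
    [-0.05, 0.02, -1.05, 0, 0, 0, 0.3]
  ]
}}

```text
time_s: 20.9
eef_pos: [0.4747, -0.2328, 0.2146]
orientation: [-2.606, -1.755, 0.0]
wrist_force: [-1.7, -0.2, -1.3]
width: 0.0068
```

```bash
python3 rep.py
```

```text
t 20.9 eef [ 0.4747 -0.2328  0.2146] standx mm -22.22 standy 0.12 slotc-axis -5.45 yaw err -0.0009082123841063217 z [-1.e-04  1.e-04 -1.e+00] F [-1.67 -0.21 -1.34] w 0.0068141687977475735 q [-0.589  0.046  1.874  0.     1.222 -0.203]
```

Emit:
{"fn": "arm_command", "kwargs": {
  "commands": [
    [0, 0, -0.02, 0, 0, 0, 0.3],
    [0, 0, -0.04, 0, 0, 0, 0.3],
    [0, 0, -0.06, 0, 0, 0, 0.3],
    [0, 0, -0.08, 0, 0, 0, 0.3],
    [0, 0, -0.1, 0, 0, 0, 0.3],
    [0, 0, -0.1, 0, 0, 0, 0.3],
    [0, 0, -0.1, 0, 0, 0, 0.3],
    [0, 0, -0.1, 0, 0, 0, 0.3]
  ]
}}

```text
time_s: 21.7
eef_pos: [0.4747, -0.2328, 0.2138]
orientation: [-2.606, -1.755, -0.0]
wrist_force: [-2.3, -0.2, -0.5]
width: 0.007
```

```bash
python3 rep.py
```

```text
t 21.7 eef [ 0.4747 -0.2328  0.2138] standx mm -22.2 standy 0.1 slotc-axis -6.18 yaw err -0.0009468006842284771 z [ 0.  0. -1.] F [-2.31 -0.21 -0.55] w 0.007008007476679944 q [-0.589  0.047  1.874  0.     1.22  -0.203]
```

Emit:
{"fn": "arm_command", "kwargs": {
  "commands": [
    [0, 0, -0.02, 0, 0, 0, 0.3],
    [0, 0, -0.04, 0, 0, 0, 0.3],
    [0, 0, -0.06, 0, 0, 0, 0.3],
    [0, 0, -0.08, 0, 0, 0, 0.3],
    [0, 0, -0.1, 0, 0, 0, 0.3],
    [0, 0, -0.1, 0, 0, 0, 0.3],
    [0, 0, -0.1, 0, 0, 0, 0.3],
    [0, 0, -0.1, 0, 0, 0, 0.3]
  ]
}}

```text
time_s: 22.5
eef_pos: [0.4747, -0.2328, 0.2127]
orientation: [2.606, 1.755, -0.0]
wrist_force: [-1.4, 0.9, -1.0]
width: 0.0072
```

```bash
python3 rep.py
```

```text
t 22.5 eef [ 0.4747 -0.2328  0.2127] standx mm -22.21 standy 0.11 slotc-axis -7.26 yaw err -0.0008647160050717084 z [-0. -0. -1.] F [-1.39  0.92 -0.99] w 0.007192847728022857 q [-0.589  0.048  1.875 -0.     1.218 -0.203]
```

Emit:
{"fn": "arm_command", "kwargs": {
  "commands": [
    [0, 0, -0.02, 0, 0, 0, 0.3],
    [0, 0, -0.04, 0, 0, 0, 0.3],
    [0, 0, -0.06, 0, 0, 0, 0.3],
    [0, 0, -0.06, 0, 0, 0, 0.3],
    [0, 0, -0.06, 0, 0, 0, 0.3],
    [0, 0, -0.06, 0, 0, 0, 0.3],
    [0, 0, -0.06, 0, 0, 0, 0.3],
    [0, 0, -0.06, 0, 0, 0, 0.3]
  ]
}}

```text
time_s: 23.3
eef_pos: [0.4747, -0.2328, 0.2122]
orientation: [-2.606, -1.755, 0.0]
wrist_force: [-2.6, 1.4, -0.8]
width: 0.0069
```

```bash
python3 rep.py
```

```text
t 23.3 eef [ 0.4747 -0.2328  0.2122] standx mm -22.2 standy 0.12 slotc-axis -7.82 yaw err -0.000902131662420258 z [-0.  0. -1.] F [-2.6   1.36 -0.83] w 0.00694950358464162 q [-0.589  0.049  1.876  0.     1.217 -0.203]
```

Emit:
{"fn": "arm_command", "kwargs": {
  "commands": [
    [0, 0, -0.02, 0, 0, 0, 0.3],
    [0, 0, -0.04, 0, 0, 0, 0.3],
    [0, 0, -0.06, 0, 0, 0, 0.3],
    [0, 0, -0.06, 0, 0, 0, 0.3],
    [0, 0, -0.06, 0, 0, 0, 0.3],
    [0, 0, -0.06, 0, 0, 0, 0.3],
    [0, 0, -0.06, 0, 0, 0, 0.3],
    [0, 0, -0.06, 0, 0, 0, 0.3]
  ]
}}

```text
time_s: 24.1
eef_pos: [0.4747, -0.2328, 0.2117]
orientation: [2.606, 1.755, -0.0]
wrist_force: [-3.2, 1.1, 0.8]
width: 0.007
```

```bash
python3 rep.py
```

```text
t 24.1 eef [ 0.4747 -0.2328  0.2117] standx mm -22.21 standy 0.11 slotc-axis -8.34 yaw err -0.0008701556898028096 z [-0. -0. -1.] F [-3.21  1.12  0.81] w 0.00697703136502743 q [-0.589  0.049  1.876 -0.     1.216 -0.203]
```

Emit:
{"fn": "arm_command", "kwargs": {
  "commands": [
    [0, 0, -0.02, 0, 0, 0, 0.3],
    [0, 0, -0.04, 0, 0, 0, 0.3],
    [0, 0, -0.04, 0, 0, 0, 0.3],
    [0, 0, -0.04, 0, 0, 0, 0.3],
    [0, 0, -0.04, 0, 0, 0, 0.3],
    [0, 0, -0.04, 0, 0, 0, 0.3],
    [0, 0, -0.04, 0, 0, 0, 0.3],
    [0, 0, -0.04, 0, 0, 0, 0.3]
  ]
}}

```text
time_s: 24.9
eef_pos: [0.4748, -0.2328, 0.2115]
orientation: [2.606, 1.755, 0.0]
wrist_force: [-4.8, 2.2, 4.3]
width: 0.0071
```

Run:
```python
from rep import *
rep();im,d,p=grab('wrist','w12')
c=cv2.resize(im[180:410,230:480],None,fx=3,fy=2.6,interpolation=cv2.INTER_CUBIC);cv2.imwrite('pics/w12c.png',c[:,:,::-1])
```

```text
t 24.9 eef [ 0.4748 -0.2328  0.2115] standx mm -22.15 standy 0.1 slotc-axis -8.49 yaw err -0.0009066139458121514 z [ 1.e-04 -1.e-04 -1.e+00] F [-4.78  2.19  4.33] w 0.007097256173586107 q [-0.589  0.049  1.876 -0.     1.216 -0.203]
```

View pics/w12c.png

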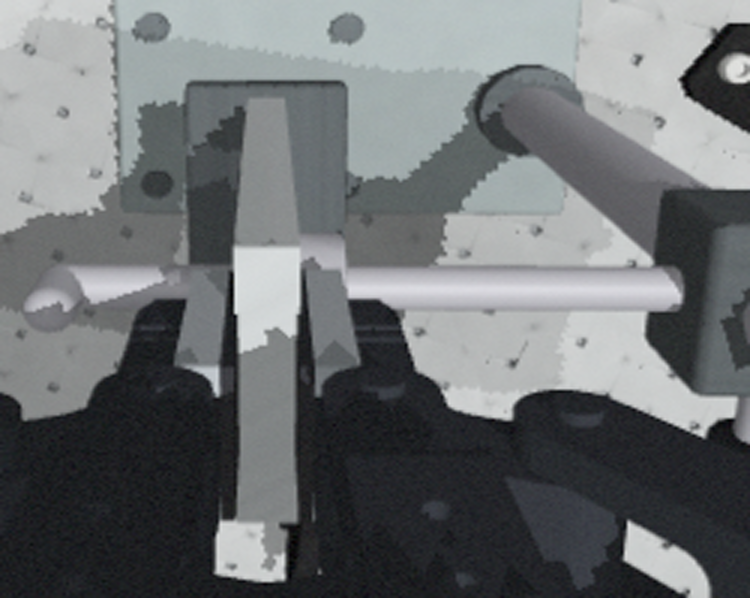

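The gauge bears on the arm (~6 N), with the tip at crop (50,300) in front and the plate against the collar. Now I open slightly, then rise straight up.

Emit:
{"fn": "arm_command", "kwargs": {
  "commands": [
    [0, 0, 0.04, 0, 0, 0, 0.8],
    [0, 0, 0.04, 0, 0, 0, 0.9],
    [0, 0, 0.04, 0, 0, 0, 1.1],
    [0, 0, 0.04, 0, 0, 0, 1.4],
    [0, 0, 0.04, 0, 0, 0, 1.7],
    [0, 0, 0.04, 0, 0, 0, 2],
    [0, 0, 0.04, 0, 0, 0, 2],
    [0, 0, 0.04, 0, 0, 0, 2]
  ]
}}

```text
time_s: 25.75
eef_pos: [0.4748, -0.2328, 0.2116]
orientation: [2.606, 1.755, 0.0]
wrist_force: [-0.1, -0.3, -0.0]
width: 0.0201
```

Run:
```python
from rep import *
rep();im,d,p=grab('wrist','w13')
c=cv2.resize(im[180:410,230:480],None,fx=3,fy=2.6,interpolation=cv2.INTER_CUBIC);cv2.imwrite('pics/w13c.png',c[:,:,::-1])
```

```text
t 25.75 eef [ 0.4748 -0.2328  0.2116] standx mm -22.1 standy 0.12 slotc-axis -8.38 yaw err -0.0009011567840004897 z [ 3.e-04 -1.e-04 -1.e+00] F [-0.09 -0.26 -0.04] w 0.020101210316732128 q [-0.589  0.049  1.876  0.     1.216 -0.203]
```

View pics/w13c.png

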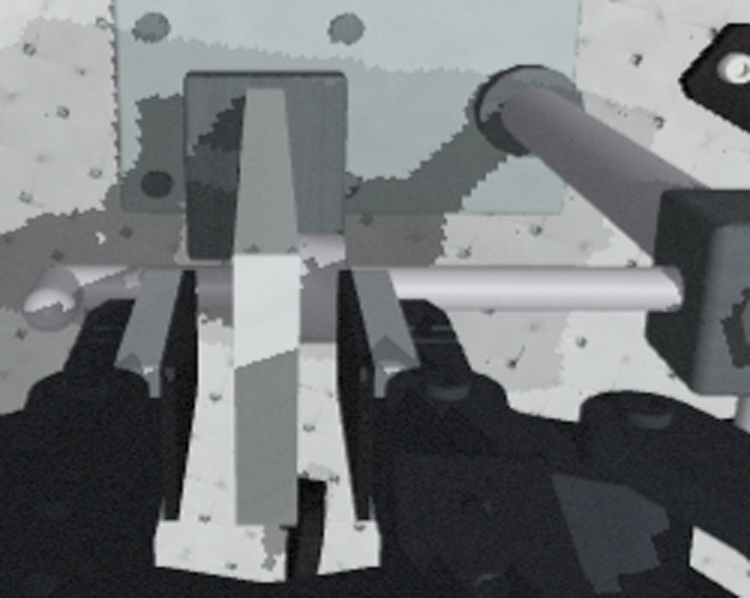

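The gauge is free of both pads and hangs with the plate at the collar. It has rolled slightly, and may still be swinging. I rise straight up.

Emit:
{"fn": "arm_command", "kwargs": {
  "commands": [
    [0, 0, 0.5, 0, 0, 0, 2],
    [0, 0, 1.5, 0, 0, 0, 2],
    [0, 0, 3, 0, 0, 0, 2],
    [0, 0, 5, 0, 0, 0, 2],
    [0, 0, 7, 0, 0, 0, 2],
    [0, 0, 9, 0, 0, 0, 2],
    [0, 0, 11, 0, 0, 0, 2],
    [0, 0, 12, 0, 0, 0, 2]
  ]
}}

```text
time_s: 26.6
eef_pos: [0.4758, -0.2335, 0.3357]
orientation: [2.601, 1.752, 0.003]
wrist_force: [0.3, -0.2, 0.9]
width: 0.0198
```

Emit:
{"fn": "arm_command", "kwargs": {
  "commands": [
    [-2, 0.8, 0, 0, 0, 0, 2],
    [-4, 1.6, 0, 0, 0, 0, 2],
    [-6, 2.4, 0, 0, 0, 0, 2],
    [-8, 3.2, 0, 0, 0, 0, 2],
    [-8, 3.2, 0, 0, 0, 0, 2],
    [-8, 3.2, 0, 0, 0, 0, 2],
    [-8, 3.2, 0, 0, 0, 0, 2],
    [-8, 3.2, 0, 0, 0, 0, 2]
  ]
}}

```text
time_s: 27.4
eef_pos: [0.3953, -0.2011, 0.3317]
orientation: [2.606, 1.755, 0.0]
wrist_force: [-0.7, 0.2, -0.3]
width: 0.02
```

Run:
```python
from rep import *
rep();im,d,p=grab('wrist','w14')
c=cv2.resize(im[100:350,250:550],None,fx=2.6,fy=2.4,interpolation=cv2.INTER_CUBIC);cv2.imwrite('pics/w14c.png',c[:,:,::-1])
P=cloud(d,p)-seat;X=P@ex*1e3-24;Y=P@ey*1e3;Z=P[...,2]*1e3
m=(Z>26)&(Z<50)&(abs(Y)<35)&(X>-45)&(X<0);print('top',m.sum(),[np.percentile(a[m],[2,50,98]).round(1) for a in(X,Y,Z)])
f=np.polyfit(Y[m],Z[m],1);print('roll rad',f[0]); f=np.polyfit(Y[m],X[m],1);print('yaw rad',f[0])
m=(Z>-85)&(Z<-65)&(abs(Y)<45)&(X>-60)&(X<20);print('foot',m.sum(),[np.percentile(a[m],[2,50,98]).round(1) for a in(X,Y,Z)])
m=(Z>8.5)&(Z<12)&(abs(Y)<12)&(X>-30)&(X<0);print('collar',m.sum(),[np.percentile(a[m],[2,50,98]).round(1) for a in(X,Y,Z)] if m.any() else '')
```

```text
t 27.4 eef [ 0.3953 -0.2011  0.3317] standx mm -107.67 standy -0.27 slotc-axis 111.69 yaw err -0.0008104366178312006 z [ 2.e-04  0.e+00 -1.e+00] F [-0.7   0.19 -0.28] w 0.019962751447125168 q [-0.629 -0.246  1.919  0.     1.468 -0.244]
top 995 [array([-27.3, -24.4, -19.2]), array([-23.2,  -0.7,  19.6]), array([26.6, 35.3, 37.1])]
roll rad 0.009566596829911433
yaw rad 0.004801866784735999
foot 826 [array([-41.4, -32.4,  -7.3]), array([-11.8,  11.4,  25.8]), array([-79.6, -74.1, -67.3])]
collar 40 [array([-27.3, -27. , -26.7]), array([-11.4,  -0.6,  11.4]), array([ 8.6, 10.4, 12. ])]
```

View pics/w14c.png

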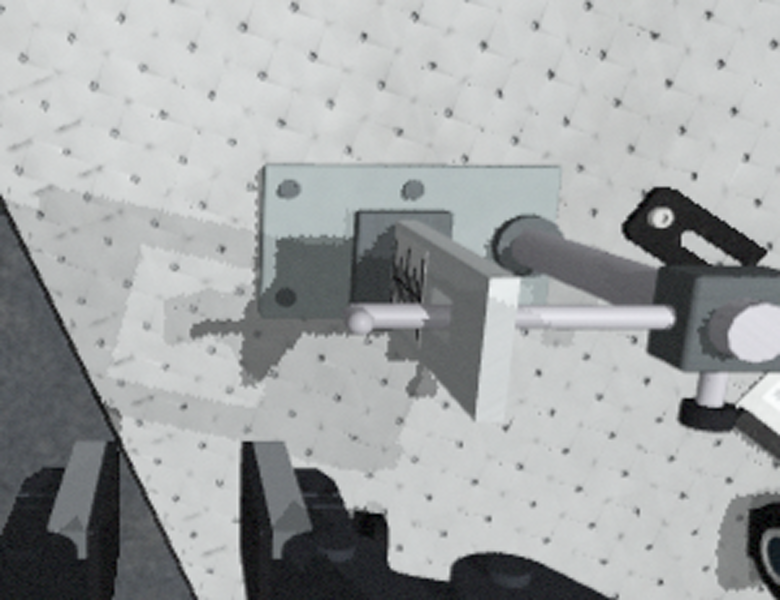

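The gauge hangs upright on the hook, scale lines facing the tip side (crop (408,275)) and the plate at the collar. I'll check that it is at rest and that the bystanders haven't moved.

Emit:
{"fn": "arm_command", "kwargs": {
  "commands": [
    [0, 0, 0, 0, 0, 0, 2],
    [0, 0, 0, 0, 0, 0, 2],
    [0, 0, 0, 0, 0, 0, 2],
    [0, 0, 0, 0, 0, 0, 2],
    [0, 0, 0, 0, 0, 0, 2],
    [0, 0, 0, 0, 0, 0, 2],
    [0, 0, 0, 0, 0, 0, 2],
    [0, 0, 0, 0, 0, 0, 2]
  ]
}}

```text
time_s: 28.25
eef_pos: [0.3947, -0.2007, 0.3316]
orientation: [2.606, 1.755, 0.0]
wrist_force: [0.4, -1.2, 0.6]
width: 0.0198
```

Run:
```python
from rep import *
im,d,p=grab('wrist','w15');im0=load('w14')[0]
r=(slice(150,290),slice(370,470));print('diff w14/w15',np.abs(im[r].astype(int)-im0[r]).max(2).mean(),(np.abs(im[r].astype(int)-im0[r]).max(2)>40).sum())
P=cloud(d,p)-seat;X=P@ex*1e3-24;Y=P@ey*1e3;Z=P[...,2]*1e3
m=(Z>30)&(Z<45)&(abs(Y)<35)&(X>-45)&(X<0);print('top',[np.percentile(a[m],[2,50,98]).round(1) for a in(X,Y,Z)],'roll',np.polyfit(Y[m],Z[m],1)[0])
a,_,_=load('top0');b,db,pb=grab('top','t15')
for n,(u0,u1,v0,v1) in dict(iris=(465,492,245,270),lens=(310,335,255,282),holder=(163,197,230,258)).items():
    for im_ in(a,b):
        g=im_[v0:v1,u0:u1].max(2)<60;v,u=np.nonzero(g);print(n,g.sum(),u.mean().round(2)+u0,v.mean().round(2)+v0)
```

```text
diff w14/w15 5.024214285714286 270
top [array([-27.3, -23.8, -19.1]), array([-23.2,  -0.8,  19.5]), array([30.5, 35.5, 37.1])] roll 0.014705099510551581
iris 86 477.21 256.92
iris 0 nan nan
lens 34 321.03 266.24
lens 34 321.06 266.26
holder 101 181.27 246.3
holder 101 181.27 246.3<stdin>:9: RuntimeWarning: Mean of empty slice.
  ret = ret.dtype.type(ret / rcount)
```

Run:
```python
from rep import *
a=load('w14')[0];b=load('w15')[0]
cv2.imwrite('pics/cmp.png',np.hstack([cv2.resize(x[100:300,330:480],None,fx=2.6,fy=2.6) for x in(a,b)])[:,:,::-1])
cv2.imwrite('pics/t15v.png',load('t15')[0][:,:,::-1])
```

View pics/cmp.png

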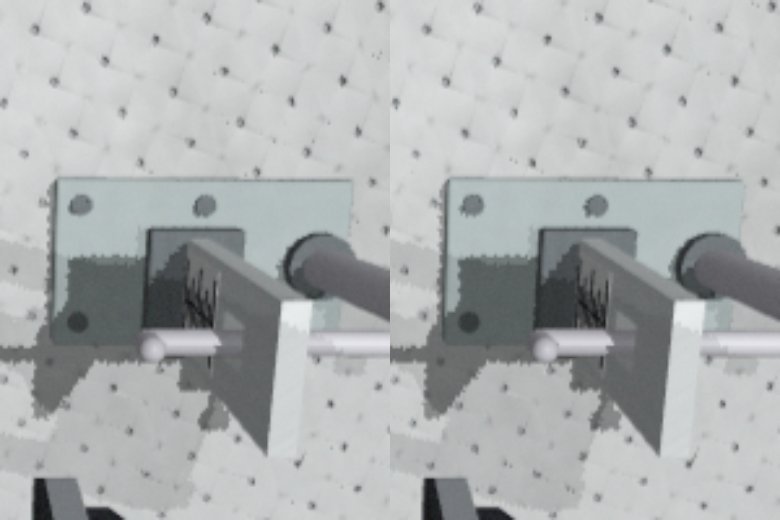

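View pics/t15v.png

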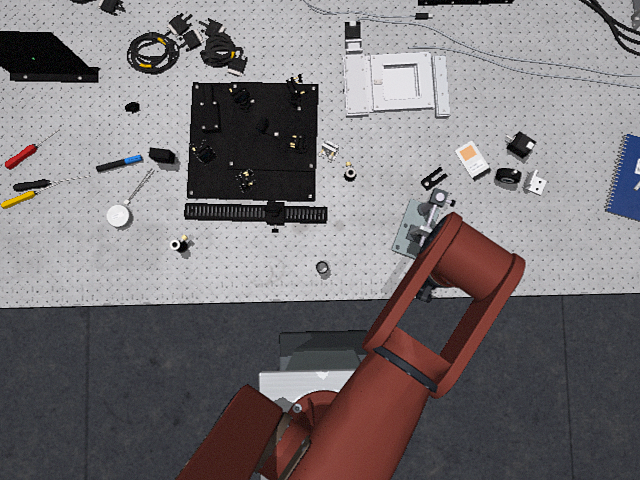

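View pics/w15.png

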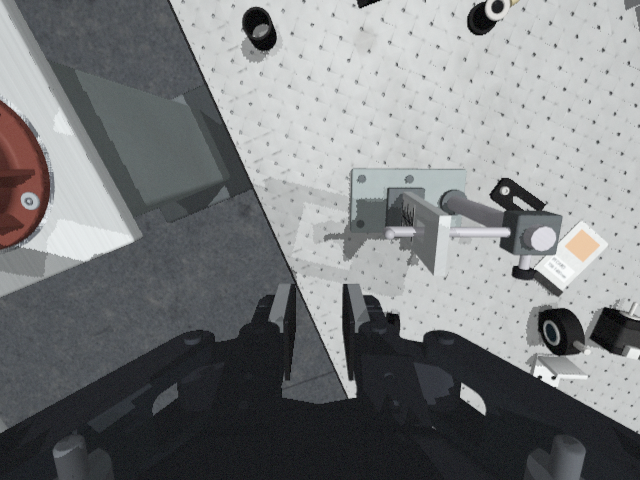

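The iris is only hidden from the top camera by the arm; a corner of it shows at (392,320) in the wrist view, and nothing of the robot went near it. The gauge looks the same in both pictures, so I hand in.

Run:
```python
from bench import bot
print(bot.job_done())
```

```text
the job is handed in; nothing more can be done
None
```

The gauge hangs on the hook with its graduated face outward and its plate against the collar. I handed the job in at about 28 s of the 72 s allowed.

**What I did:** I gripped the gauge across its 8 mm thickness, turned it 93° and passed the slot over the tip without any contact. I then slid it back, held clear above the arm, until it touched the collar at about 3–5 N. Finally I lowered it until it bore on the arm at about 6 N, opened the fingers and withdrew. The arm's axis measured about 0.177 m by sight, and the lowering contact agreed within about 1 mm.

**Last checks:**
- **Pose:** roll is about 0.01 rad and yaw about 0.005 rad. The middle of the plate is at about x = -24 mm of the stand by depth, and y is about -1 mm.
- **At rest:** two pictures 0.85 s apart show the same hanging pose. The raw pixel comparison did flag 270 changed pixels; I put this down to image noise and a slight settling of the camera arm.
- **Bystanders:** the lens tube and post holder are unmoved in the top view. The iris was hidden by the arm in that view, so I could not measure it. The arm never came down near it, and the wrist view shows a corner of something dark about where it stood.
- **Disagreement:** contact with the collar came at x = -22 mm of the stand by the robot's own pose, against the nominal -24 mm. That is within the calibration error.

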